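Flatten the kitchen sharpening stones in their clamp holder

TASK

Flatten the sharpening stones: lay each stone from the marble tray flat in the holder bay of its own length, swing the lever fully shut, then take the lapping block by its rib and, beginning at the lever, rub it flat along the top of one stone after the other, on each stone from end to end and back again with light steady pressure (about 10 N) all the way. Then set the block back on the middle of its cork pad, swing the lever fully open again and lay the stones back flat on the marble tray; two or three stones are there, and the mill, the tin and the pepper pot stay undisturbed.

Things in the scene. Friction and masses are not known exactly. Their poses are not given: they have to be found in the camera images.
- holder: Fixed clamp holder for the stones. Origin: underside at the middle of the row of bays; x across, y along the row away from the lever, z up. Plate 8 mm thick, 104 mm wide, y = -193 to 153 mm. Bays are parted by ribs 6 mm thick, 6 mm high. A fixed wall (inner face x = +23 mm) and a movable jaw (x = -31.7 mm open; shut, it presses the stones to the wall, centred at x = 0) rise to z = 18 mm
- lever (a joint): Clamp lever at the holder's -y end, turning level about an upright hinge: 0 = fully open (arm along the holder's -y, outward), 1.5 rad = fully shut (arm along the holder's +x); positive is anticlockwise from above. Stiff (about 4 N at the knob, more when the jaw grips the stones in its last few degrees); stays where it is left
- lever_knob (a point): Middle (half-way up) of the upright black round knob at the lever's tip, 22 mm in diameter, 40 mm high, from z = 22 to 62 mm above the worktop, 62 mm from the hinge
- lever_hinge (a point): Point on the lever's hinge axis, at the height of the knob's middle; fixed, at y = -168 mm in the holder's frame
- tray: Fixed marble tray 200 x 270 x 12 mm on the worktop. Origin: centre of its underside; x along the 200 mm side, y along the 270 mm side; top at z = 12 mm. The stones start on it side by side about 88 mm apart along y, with their length roughly along x
- pad: Fixed flat cork pad 100 x 110 x 3 mm on which the lapping block starts; origin: centre of its underside
- block_mid (a point): Centre (half-way up) of the lapping block: dark metal slab 46 (x) x 64 (y) x 14 mm with an upright wooden grip rib 22 mm thick (x), 60 mm long (y), 30 mm high on top; 44 mm high in all, so the working face is 22 mm below this point; about 0.3 kg; the ground faces of block and stones slide on each other with low friction (about 0.3)
- block: The same lapping block; origin at the centre of its working face (underside)
- bay_long (a point): Centre of the long bay's floor (z = 8 mm), mid-way between wall and open jaw (54.7 mm apart), at y = -86 mm in the holder's frame; bay 110 mm long for the 100 mm stone, axes as the holder's. A seated stone's centre is 18 mm above this floor, its top 36 mm
- stone_long_mid (a point): Centre (half-way up) of the long sharpening stone: grey stone on a beech foot, 46 mm wide (x), 100 mm long (y), 36 mm high; about 0.32 kg. May be absent
- stone_long: The same long stone; origin at the centre of its underside
- bay_mid (a point): Centre of the middle-length bay's floor (z = 8 mm), mid-way between wall and open jaw (54.7 mm apart), at y = +20 mm in the holder's frame; bay 90 mm long for the 80 mm stone, axes as the holder's. A seated stone's centre is 18 mm above this floor, its top 36 mm
- stone_mid_mid (a point): Centre (half-way up) of the middle-length sharpening stone: grey stone on a beech foot, 46 mm wide (x), 80 mm long (y), 36 mm high; about 0.26 kg. May be absent
- stone_mid: The same middle-length stone; origin at the centre of its underside
- bay_short (a point): Centre of the short bay's floor (z = 8 mm), mid-way between wall and open jaw (54.7 mm apart), at y = +106 mm in the holder's frame; bay 70 mm long for the 60 mm stone, axes as the holder's. A seated stone's centre is 18 mm above this floor, its top 36 mm
- stone_short_mid (a point): Centre (half-way up) of the short sharpening stone: grey stone on a beech foot, 46 mm wide (x), 60 mm long (y), 36 mm high; about 0.19 kg. May be absent
- stone_short: The same short stone; origin at the centre of its underside
- mill: Wooden mill, 49 mm thick, 130 mm high, a bystander; origin at its underside
- tin: Round tin, 75 mm wide, 58 mm high, a bystander; origin at its underside
- pepper: Glass pepper pot, 44 mm wide, 90 mm high, a bystander; origin at its underside

How it is judged (in metres and radians):
On the way, in this order (a step that is already met when the one before it is completed fails the run):
1. lever swung fully shut with every stone flat in the bay of its own length (value of joint lever above 1.35 rad and x of stone_long_mid in the frame of holder between -0.012 and 0.006 m and y of stone_long_mid in the frame of holder between -0.094 and -0.078 m and z of stone_long_mid in the frame of holder between 0.022 and 0.03 m and angle between the y axis of each of stone_long_mid, stone_mid_mid, stone_short_mid and the y axis of holder, either way round below 0.15 rad and x of stone_mid_mid in the frame of holder between -0.012 and 0.006 m and y of stone_mid_mid in the frame of holder between 0.012 and 0.028 m and z of stone_mid_mid in the frame of holder between 0.022 and 0.03 m and x of stone_short_mid in the frame of holder between -0.012 and 0.006 m and y of stone_short_mid in the frame of holder between 0.098 and 0.114 m and z of stone_short_mid in the frame of holder between 0.022 and 0.03 m), for 0.2 s.
2. lapping block rubs flat with pressure on one end of the clamped long stone (contact force between block and stone_long above 3 N and angle between the z axis of stone_long_mid and the z axis of block_mid, either way round below 0.12 rad and x of stone_long_mid in the frame of holder above -0.003 m and x of block_mid in the frame of stone_long_mid between -0.015 and 0.015 m and y of block_mid in the frame of stone_long_mid above 0.015 m), for 0.06 s.
3. lapping block rubs flat with pressure on the middle of the clamped long stone (contact force between block and stone_long above 3 N and angle between the z axis of stone_long_mid and the z axis of block_mid, either way round below 0.12 rad and x of stone_long_mid in the frame of holder above -0.003 m and x of block_mid in the frame of stone_long_mid between -0.015 and 0.015 m and y of block_mid in the frame of stone_long_mid between -0.008 and 0.008 m), for 0.06 s.
4. lapping block rubs flat with pressure on the other end of the clamped long stone (contact force between block and stone_long above 3 N and angle between the z axis of stone_long_mid and the z axis of block_mid, either way round below 0.12 rad and x of stone_long_mid in the frame of holder above -0.003 m and x of block_mid in the frame of stone_long_mid between -0.015 and 0.015 m and y of block_mid in the frame of stone_long_mid below -0.015 m), for 0.06 s.
5. lapping block rubs flat with pressure on one end of the clamped middle-length stone (contact force between block and stone_mid above 3 N and angle between the z axis of stone_mid_mid and the z axis of block_mid, either way round below 0.12 rad and x of stone_mid_mid in the frame of holder above -0.003 m and x of block_mid in the frame of stone_mid_mid between -0.015 and 0.015 m and y of block_mid in the frame of stone_mid_mid above 0.012 m), for 0.06 s.
6. lapping block rubs flat with pressure on the middle of the clamped middle-length stone (contact force between block and stone_mid above 3 N and angle between the z axis of stone_mid_mid and the z axis of block_mid, either way round below 0.12 rad and x of stone_mid_mid in the frame of holder above -0.003 m and x of block_mid in the frame of stone_mid_mid between -0.015 and 0.015 m and y of block_mid in the frame of stone_mid_mid between -0.0064 and 0.0064 m), for 0.06 s.
7. lapping block rubs flat with pressure on the other end of the clamped middle-length stone (contact force between block and stone_mid above 3 N and angle between the z axis of stone_mid_mid and the z axis of block_mid, either way round below 0.12 rad and x of stone_mid_mid in the frame of holder above -0.003 m and x of block_mid in the frame of stone_mid_mid between -0.015 and 0.015 m and y of block_mid in the frame of stone_mid_mid below -0.012 m), for 0.06 s.
8. lapping block rubs flat with pressure on one end of the clamped short stone (contact force between block and stone_short above 3 N and angle between the z axis of stone_short_mid and the z axis of block_mid, either way round below 0.12 rad and x of stone_short_mid in the frame of holder above -0.003 m and x of block_mid in the frame of stone_short_mid between -0.015 and 0.015 m and y of block_mid in the frame of stone_short_mid above 0.009 m), for 0.06 s.
9. lapping block rubs flat with pressure on the middle of the clamped short stone (contact force between block and stone_short above 3 N and angle between the z axis of stone_short_mid and the z axis of block_mid, either way round below 0.12 rad and x of stone_short_mid in the frame of holder above -0.003 m and x of block_mid in the frame of stone_short_mid between -0.015 and 0.015 m and y of block_mid in the frame of stone_short_mid between -0.0048 and 0.0048 m), for 0.06 s.
10. lapping block rubs flat with pressure on the other end of the clamped short stone (contact force between block and stone_short above 3 N and angle between the z axis of stone_short_mid and the z axis of block_mid, either way round below 0.12 rad and x of stone_short_mid in the frame of holder above -0.003 m and x of block_mid in the frame of stone_short_mid between -0.015 and 0.015 m and y of block_mid in the frame of stone_short_mid below -0.009 m), for 0.06 s.
At the end, for the whole second after the job is handed in: Lever open (below 0.3 rad); block upright on the cork pad, centre within 40 mm of the pad's centre; every stone that was there lies flat on the tray (centre within 90 mm of the tray's middle along x and 130 mm along y); all released and at rest (value of joint lever below 0.3 rad and horizontal distance between block_mid and pad below 0.04 m and angle between block_mid's own z axis and vertical below 0.12 rad and height (world z) of block_mid below 0.032 m and linear speed of each of block, stone_long, stone_mid, stone_short below 0.02 m/s and x of stone_long_mid in the frame of tray between -0.09 and 0.09 m and y of stone_long_mid in the frame of tray between -0.13 and 0.13 m and z of stone_long_mid in the frame of tray between 0.025 and 0.035 m and angle between each of stone_long_mid, stone_mid_mid, stone_short_mid's own z axis and vertical below 0.1 rad and x of stone_mid_mid in the frame of tray between -0.09 and 0.09 m and y of stone_mid_mid in the frame of tray between -0.13 and 0.13 m and z of stone_mid_mid in the frame of tray between 0.025 and 0.035 m and x of stone_short_mid in the frame of tray between -0.09 and 0.09 m and y of stone_short_mid in the frame of tray between -0.13 and 0.13 m and z of stone_short_mid in the frame of tray between 0.025 and 0.035 m); the robot touches nothing.
It fails at once if the mill is shoved or knocked over (distance of mill from where it was at the start of the episode above 0.03 m or angle between mill's own z axis and vertical above 0.5 rad).
It fails at once if the tin is shoved or knocked over (distance of tin from where it was at the start of the episode above 0.03 m or angle between tin's own z axis and vertical above 0.5 rad).
It fails at once if the pepper is shoved or knocked over (distance of pepper from where it was at the start of the episode above 0.03 m or angle between pepper's own z axis and vertical above 0.5 rad).
It fails at once if the lapping block is driven hard into a stone (over 60 N) (contact force between block and stone_long above 60 N or contact force between block and stone_mid above 60 N or contact force between block and stone_short above 60 N).
Of stone_long, stone_mid, stone_short only 2 to 3 are there at a start; the rules pass over those that are not, and their reading is None.
At some moment in a run one of block may be knocked a few centimetres aside while the robot is not near it.
It also fails if it takes over 210 s, if anything falls off the work surface, if the arm or the gripper's body presses on something with over 40 N, if the wrist force passes 120 N, or if a joint passes its speed limit or range.

ROBOT

A 6-joint arm with a two-finger parallel gripper is mounted at the origin on a cart in front of the work surface, level with it; the furniture and walls round the work are solid. World frame = base frame: x ahead of the robot, y to its left, z up, the work surface at z = 0. Lengths are in mm, angles in rad, forces in N, time in s.
With the tool pointing down it reaches from about 275 to 750 mm from the base axis. Payload 10.2 kg.
Tool frame: the origin (TCP) lies midway between the tips of the shut fingers; the grasp point (between the pads) lies grip_depth behind it (grip_depth is the distance from the TCP to the grasp point, in mm); z points along the fingers, y is the line along which they close (so a half turn about z gives the same grasp; the last joint's range is limited). The gripper opens to 85 mm and grips with 20 to 120 N. Pads are 22 mm wide; open, the fingers measure 114 mm over their backs; the gripper's body (76 mm by 85 mm) begins 54 mm behind the grasp point. The pads swing forward as they close: fully open they stand 13 mm farther back than shut.
Start: joints at [-1.507, 0.313, 1.498, -0, 1.331, -0.223], TCP at [148.501, -503.566, 231.294] pointing down, gripper open.
Joint ranges: [-2.94, 2.94], [-0.97, 2.17], [0.19, 2.56], [-1.23, 4.37], [0.02, 3.11], [-2.88, 2.88]. Speed limits (rad/s): [2.39, 2.39, 3.01, 3.14, 3.14, 3.14].

INTERFACE

Orientations are given as a unit quaternion [w, x, y, z].
In Python, from rig import * gives the robot as it stands.
- The arm moves only by the tool servo_tool, never from a script. Its argument "commands" is a list of rows, each a list of 3 entries, a list of its own where there are three numbers: the gripper command: -1 is fully open, 1 is shut, values between are in proportion, then the shift along the tool's x, y, z in m, then the turn, a rotation vector about the tool's x, y, z in units of 6 degrees (1.0 is 6 degrees). In form: [[grip, [dx, dy, dz], [ax, ay, az]], ...]. A call has 1 to 10 rows; each row shifts and turns the commanded pose from where the row before left it, along the tool's axes as they then stand; what a row does not reach is not made up. A row lasts 1/12 s, in which the tool goes at most 41.7 mm and 7.16 degrees, less where a joint would pass 70% of its speed; a pose out of reach is approached as far as the arm can. A call is refused whole if a number of a shift passes 0.0417 or a number of a turn 1, either way. A call with a gripper value outside its range is refused whole. The fingers move at their own pace and stop on an object; "squeeze" is the grip in N (left out, the last holds). Time passes only in rows, so rows that do not move let the fingers close. It gives the time, the measured TCP pose, the force, the opening and the grip force at its end, in the units of the state.
- sense(): the state, without advancing time (a new reading comes with each control period).
- capture(name): name is "side" or "top"; returns a dict with "pixels" (384x512x3 uint8, red, green, blue), "z_map" (384x512 float32, mm along the optical axis (not along the pixel's ray), 0 where there is no reading), "fx", "fy", "cx", "cy" (pixels), "rvec" (rotation vector, rad) and "tvec" (3), from world to camera coordinates, as OpenCV has them. Camera axes: x right, y down, z forward; pixel columns grow to the right and rows downward; lengths in mm; the calibration is good to about 2 mm. A picture is of the moment at which its call begins.
- finish_job(): hands the job in; it is judged then, once.
The state is a dict: "time_s": time; "joints": joint angles; "dq": joint speeds; "tau": joint torques, N m; "eef_pos": TCP position; "ee_rot": TCP orientation; "force": force on the tool from outside, world axes, zero at the start; "wrist_torque": the same for the moment, N m; "grip_width": opening from 0.0 (shut) to 1.0 (fully open); "grip_force": force on a finger pad.
Only numpy, scipy, OpenCV 4.12 (cv2) and the standard library are available. Lean on these libraries where they do the work, as an engineer would, in place of code of your own. Each camera call takes 0.05 s, during which the arm holds its last target. There are 200 camera calls.

## Working session

There is one attempt and no reset: what is moved stays moved. The work goes in short steps, Python scripts to look and compute and a tool call to move; the robot and the scene stay as the last step left them, time stands still between calls to the robot, and variables do not carry over. Pictures are saved under pics/ and viewed, at most 14 in all, crops included, and the job is handed in when it is done.

Besides the shell and the picture viewer there is one more tool, called after "Request:" as name(argument=value, ...), one argument or row to a line, values as JSON. servo_tool: Moves the arm, as the interface text tells. Its arguments: {"type":"object","properties":{"commands":{"type":"array"},"squeeze":{"type":"number"}},"required":["commands"]}

```bash
mkdir -p pics; ls; cat > h.py <<'E'
from rig import *
import numpy as np, cv2
def cam(n):
    c=capture(n); R=cv2.Rodrigues(np.array(c["rvec"],float))[0]; t=np.array(c["tvec"],float).ravel()
    return c,R,t
def cloud(c,R,t):
    z=c["z_map"]; v,u=np.mgrid[0:384,0:512]
    P=np.stack([(u-c["cx"])/c["fx"]*z,(v-c["cy"])/c["fy"]*z,z],-1)
    W=(P-t)@R; W[z==0]=np.nan
    return W
def save(im,n,s=1):
    im=cv2.resize(im,None,fx=s,fy=s,interpolation=cv2.INTER_CUBIC)
    cv2.imwrite("pics/"+n,cv2.cvtColor(im,cv2.COLOR_RGB2BGR))
E
python3 - <<'E'
from h import *
print(sense())
for n in("top","side"):
    c,R,t=cam(n); W=cloud(c,R,t); save(c["pixels"],n+"0.png",1.5)
    np.savez("/tmp/%s0.npz"%n,W=W,im=c["pixels"],R=R,t=t,k=[c["fx"],c["fy"],c["cx"],c["cy"]])
    print(n,-R.T@t,R[2],c["fx"],c["cx"],c["cy"])
E
```

```text
pics
{'time_s': 0.0, 'joints': array([-1.50742747e+00,  3.13437629e-01,  1.49841370e+00, -6.41713661e-05,
        1.33098235e+00, -2.23399067e-01]), 'dq': array([-7.17883811e-06, -1.67435515e-03, -1.18660194e-03, -3.11269131e-04,
        1.39170629e-03, -7.76123758e-06]), 'tau': array([-1.59935455e-03, -4.12271726e+01, -2.59742099e+01, -2.22879416e-04,
        4.19664822e-03, -1.36060882e-05]), 'eef_pos': array([ 148.45521597, -503.3151271 ,  230.75020296]), 'ee_rot': array([-6.21020027e-04,  9.89736836e-01,  1.42900695e-01,  1.85345529e-05]), 'force': array([-0.27208972, -0.72705103, -1.1659286 ]), 'wrist_torque': array([-0.00383343,  0.02379672,  0.01433062]), 'grip_force': 0.0, 'grip_width': 1.0023726477601673}
top [ 309.41131616  -38.6505921  1394.48954042] [ 0.15560679 -0.01234003 -0.987742  ] 379.59314246785067 255.90449372864987 190.7022170779038
side [ 65.84370017 934.64909214 506.2053439 ] [ 0.38627265 -0.83983308 -0.38141032] 422.81944971457926 254.43132668303028 187.61448103271715
```

View pics/top0.png

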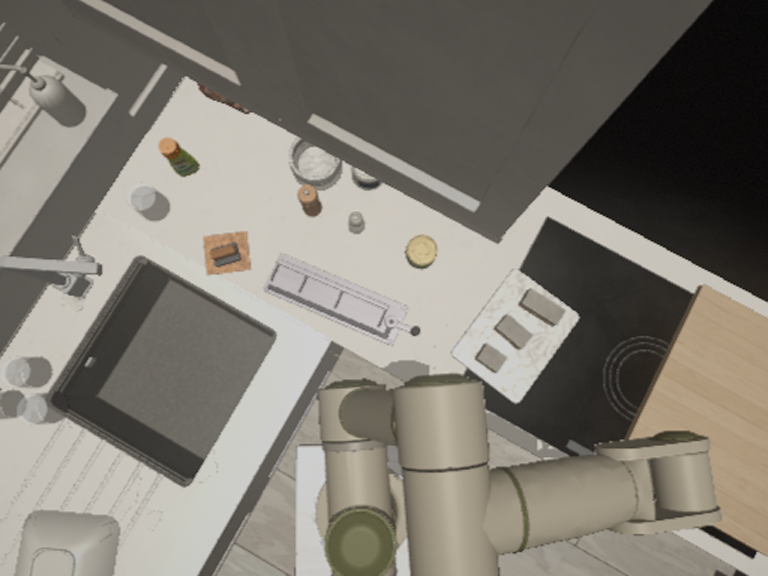

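View pics/side0.png

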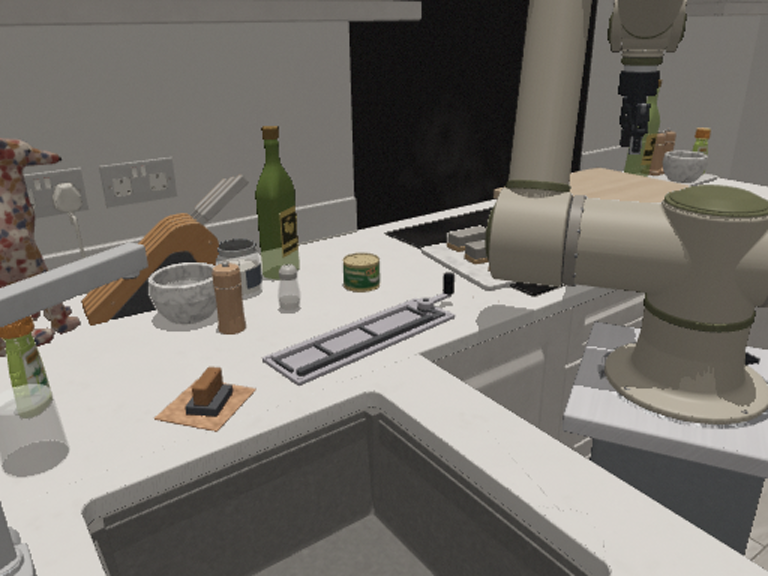

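The top view shows three stones on the tray at (490,357), (513,331) and (542,306); the holder runs from (270,280) to (405,330), with the lever knob at (415,330). The block is on its pad at (227,253), and the mill, pot and tin are at (308,200), (356,220) and (422,250). The side view confirms this. Next I'll measure the poses from depth.

```bash
python3 - <<'E'
from h import *
d=np.load("/tmp/top0.npz"); W=d["W"]; im=d["im"]
def med(u,v): 
    u=int(u/1.5);v=int(v/1.5); return np.round(np.nanmedian(W[v-1:v+2,u-1:u+2].reshape(-1,3),0),1)
for n,p in dict(s=(490,357),m=(513,331),l=(542,306),tray=(470,355),knob=(415,330),h1=(290,280),hm=(350,308),block=(225,250),pad=(212,240),mill=(307,193),pep=(356,215),tin=(422,245),worktop=(240,300),hob=(600,300),cab=(440,200)).items(): print(n,med(*p))
def seg(box,zl,zh,name):
    u0,v0,u1,v1=[int(b/1.5) for b in box]
    M=np.zeros((384,512),bool); M[v0:v1,u0:u1]=1
    M&=(W[...,2]>zl)&(W[...,2]<zh)
    n,l,s,c=cv2.connectedComponentsWithStats(M.astype(np.uint8),connectivity=4)
    for i in range(1,n):
        if s[i,4]<12: continue
        P=W[l==i]
        r=cv2.minAreaRect(P[:,:2].astype(np.float32))
        m=P.mean(0); ev,E=np.linalg.eigh(np.cov(P[:,:2].T)); a=np.degrees(np.arctan2(E[1,1],E[0,1]))
        print(name,s[i,4],"mean",m.round(1),"rect",np.round(r[0],1),np.round(r[1],1),round(r[2],1),"pca",round(a,1))
seg((440,260,590,410),40,60,"stone")
seg((440,260,590,410),6,20,"tray")
seg((190,220,260,285),30,60,"rib"); seg((190,220,260,285),9,30,"slab"); seg((190,220,260,285),1.5,6,"pad")
seg((255,245,425,350),11,22,"holder walls");seg((255,245,425,350),4,22,"holder all"); seg((380,310,430,345),45,75,"knob")
seg((290,170,330,220),100,140,"mill");seg((345,200,372,240),60,100,"pep");seg((400,230,440,270),45,65,"tin")
E
```

```text
s [ 349.4 -300.4   47.3]
m [ 412.1 -360.8   46.8]
l [ 468.6 -430.7   49.2]
tray [ 358.4 -261.    11. ]
knob [ 414.3 -124.5   60.5]
h1 [548.5 176.4   7.2]
hm [475.5  28.9  10.9]
block [616.9 326.9  48.3]
pad [650.6 372.6   3.5]
mill [732.  122.2 126.2]
pep [687.2   9.7  89.3]
tin [ 619.6 -147.5   57.1]
worktop [499.1 299.6   0.5]
hob [ 486.4 -590.     4.9]
cab [ 570.5 -134.7  568.4]
stone 344 mean [ 468.4 -433.    47.7] rect [ 469.2 -432.5] [98.4 45.1] 55.6 pca 55.3
stone 276 mean [ 409.9 -360.8   47.6] rect [ 411.2 -361.6] [77.6 45.8] 48.7 pca 48.7
stone 211 mean [ 349.  -304.9   47.4] rect [ 348.9 -305.3] [58.6 44.2] 53.7 pca 52.1
tray 13 mean [ 583.1 -426.3    8.5] rect [ 582.4 -426.8] [15.4 16.7] 85.9 pca 155.6
tray 16 mean [ 576.  -525.3    8.2] rect [ 577.4 -525.4] [11.3 23.2] 83.8 pca 161.1
tray 17 mean [ 575.7 -558.9    8.3] rect [ 576.3 -559. ] [24.1 12. ] 1.4 pca 173.9
tray 3277 mean [ 397.6 -372.6   11.5] rect [ 399.6 -381.1] [223.  309.8] 51.1 pca 144.0
tray 33 mean [ 565.1 -449.7    8.1] rect [ 562.1 -449. ] [33.1 24.3] 17.8 pca 50.4
tray 15 mean [ 568.8 -487.8    8.1] re
[... 2671 characters left out ...]
4 16.4] 62.5 pca 64.3
holder walls 12 mean [523.3 149.7  13.3] rect [522.9 149.5] [14.2 11.7] 87.3 pca 122.3
holder walls 244 mean [458.4  63.3  16.7] rect [457.   60.4] [271.5  24.1] 66.8 pca 66.2
holder walls 17 mean [440.2 -43.   13.5] rect [441.  -44.2] [13.  27.3] 50.5 pca 156.0
holder all 2325 mean [500.3  67.5  10.4] rect [500.3  65.9] [351.4 109.6] 66.0 pca 65.8
knob 29 mean [ 415.3 -126.5   60.8] rect [ 416.  -126.5] [18.1 17.7] 86.8 pca 117.4
mill 147 mean [730.2 122.5 116.6] rect [732.  124.2] [43.7 43.2] 63.6 pca 164.2
pep 79 mean [679.3  11.7  82.3] rect [680.7  11.7] [31.5 32.1] 41.2 pca -176.9
tin 336 mean [ 609.1 -145.6   54.8] rect [ 609.8 -145.8] [69.4 74.6] 89.4 pca -179.1
```

```bash
python3 - <<'E'
from h import *
import rig
print([k for k in dir(rig) if not k.startswith("_")], getattr(rig,"grip_depth",None))
def boxpts(o,a,x0,x1,y0,y1,z):
    a=np.radians(a);Y=np.array([np.cos(a),np.sin(a)]);X=np.array([Y[1],-Y[0]])
    return np.array([[*(np.array(o)+x*X+y*Y),z] for x,y in((x0,y0),(x1,y0),(x1,y1),(x0,y1))])
H=(508.4,84.2);A=66
shapes=[(boxpts(H,A,-52,52,-193,153,8),(255,0,0)),(boxpts(H,A,-31.7,23,-141,141,18),(0,255,0)),(boxpts(H,A,-31.7,23,-31,-25+0,14),(0,0,255)),
 (boxpts((469,-432.7),55.4,-23,23,-50,50,48),(255,0,0)),(boxpts((411,-361.3),48.7,-23,23,-40,40,48),(255,0,0)),(boxpts((349,-305.1),53,-23,23,-30,30,48),(255,0,0)),
 (boxpts((612.5,336),106,-11,11,-30,30,47),(0,255,0)),(boxpts((612.5,336),106,-23,23,-32,32,17),(0,0,255))]
tiles={}
for n in("top","side"):
    d=np.load("/tmp/%s0.npz"%n); k=d["k"]; s=4 if n=="top" else 3
    im=cv2.resize(d["im"],None,fx=s,fy=s,interpolation=cv2.INTER_CUBIC)
    K=np.array([[k[0],0,k[2]],[0,k[1],k[3]],[0,0,1]])
    for P,c in shapes:
        p=cv2.projectPoints(P,cv2.Rodrigues(d["R"])[0],d["t"],K,None)[0]
        cv2.polylines(im,[np.round((p+.5)*s-.5).astype(int)],True,c,1,cv2.LINE_AA)
    tiles[n]=im
t=tiles["top"]; save(t[640:1120,500:1300],"ov1.png"); 
a=t[640:1100,1180:1580]; b=tiles["side"][480:940,280:680]
save(np.hstack([a,b]),"ov2.png"); save(tiles["side"][550:800,500:950],"ov3.png",1.7)
W=np.load("/tmp/side0.npz")["W"]
for nm,(c,r),(l,h) in(("rib",(612,336),(30,60)),("knob",(415,-126),(50,75)),("mill",(731,123),(90,140))):
    M=(np.hypot(W[...,0]-c,W[...,1]-r)<60)&(W[...,2]>l)&(W[...,2]<h); P=W[M]; print(nm,M.sum(),P.mean(0).round(1),P.max(0).round(1),P.min(0).round(1))
E
```

```text
['PlanningError', 'capture', 'finish_job', 'grip_depth', 'sense'] 18.700000000000003
rib 288 [607.4 343.9  43.2] [628.3 368.4  49.8] [594.8 308.7  30. ]
knob 44 [ 412.9 -121.1   59.2] [ 422.4 -112.4   65.2] [ 404.1 -135.6   51.6]
mill 282 [725.  134.8 109.6] [753.4 151.4 129.8] [707.5 101.5  90.3]
```

View pics/ov1.png

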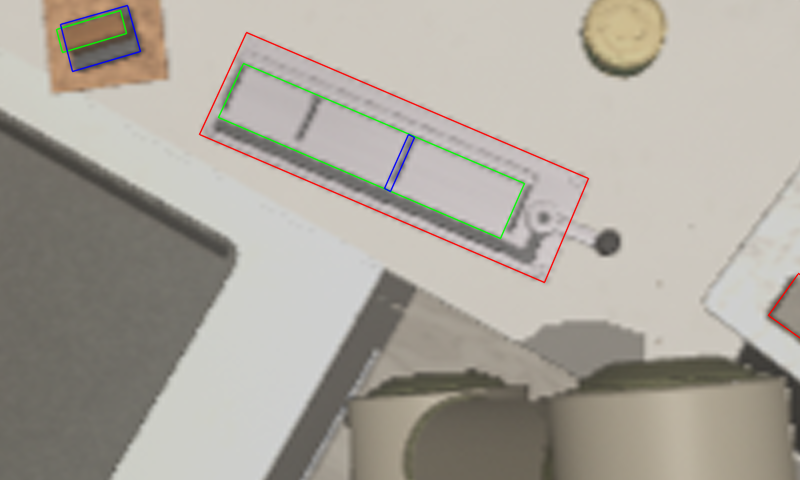

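View pics/ov2.png

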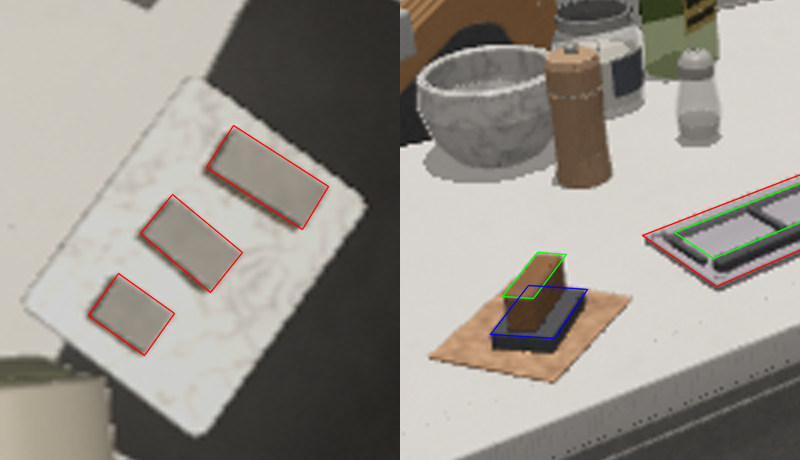

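View pics/ov3.png

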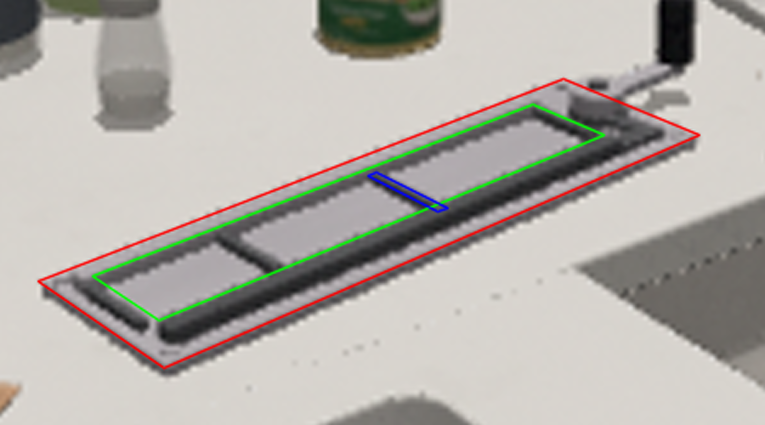

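The overlays match the plate, jaw, bays, stones and block in both views to about 1–2 mm. I'll plan legs from this.

```bash
cat > plan.py <<'E'
from h import *
import sys
H=np.array([508.4,84.2]);A=66.
Yh=np.array([np.cos(np.radians(A)),np.sin(np.radians(A))]);Xh=np.array([Yh[1],-Yh[0]])
def hp(x,y): return H+x*Xh+y*Yh
def now():
    s=sense(); w,a,b,c=s["ee_rot"]; return [*s["eef_pos"],np.degrees(2*np.arctan2(b,a))]
def legs(cur,T,mx=40):
    """cur,T: x,y,z,psi(deg, tool x heading); turn first, then shift"""
    cur=list(map(float,cur))
    for t in T:
        t=[c if q is None else q for q,c in zip(t,cur)]
        dp=(t[3]-cur[3]+90)%180-90; n=max(1,int(np.ceil(abs(dp)/6)))
        psi=np.radians(cur[3]+dp); d=np.array(t[:3])-cur[:3]
        s=np.array([d[0]*np.cos(psi)+d[1]*np.sin(psi),d[0]*np.sin(psi)-d[1]*np.cos(psi),-d[2]])
        m=max(1,int(np.ceil(abs(s).max()/mx)))
        print(np.round(t,1),"turn %d x az %.3f;"%(n,-dp/6/n),"tot",s.round(1),"rows %d x"%m,(s/m/1000).round(4))
        cur=t[:3]+[cur[3]+dp]
E
python3 - <<'E'
from plan import *
n=now();print(n)
b=hp(-4.35,-86)
legs(n,[(469,-432.7,120,55.4),(None,None,21,None),(None,None,100,None),(*b,100,66),(None,None,18,None),(None,None,100,None),(411,-361.3,100,48.7)])
E
```

```text
[np.float64(148.4862215651203), np.float64(-503.3225629202903), np.float64(230.80639539419016), np.float64(16.431327856776026)]
[ 469.  -432.7  120.    55.4] turn 7 x az -0.928; tot [240.1 223.7 110.8] rows 7 x [0.0343 0.032  0.0158]
[ 469.  -432.7   21.    55.4] turn 1 x az -0.000; tot [ 0.  0. 99.] rows 3 x [0.    0.    0.033]
[ 469.  -432.7  100.    55.4] turn 1 x az -0.000; tot [  0.   0. -79.] rows 2 x [ 0.      0.     -0.0395]
[469.4   7.4 100.   66. ] turn 2 x az -0.883; tot [ 402.2 -178.6   -0. ] rows 11 x [ 0.0366 -0.0162 -0.    ]
[469.4   7.4  18.   66. ] turn 1 x az -0.000; tot [ 0.  0. 82.] rows 3 x [0.     0.     0.0273]
[469.4   7.4 100.   66. ] turn 1 x az -0.000; tot [  0.   0. -82.] rows 3 x [ 0.      0.     -0.0273]
[ 411.  -361.3  100.    48.7] turn 3 x az 0.961; tot [-315.6  199.4   -0. ] rows 8 x [-0.0394  0.0249 -0.    ]
```

Request:
servo_tool(
  commands=[
    [-0.45,[0,0,0],[0,0,-0.928]],
    [-0.45,[0,0,0],[0,0,-0.928]],
    [-0.45,[0,0,0],[0,0,-0.928]],
    [-0.45,[0,0,0],[0,0,-0.928]],
    [-0.45,[0,0,0],[0,0,-0.928]],
    [-0.45,[0,0,0],[0,0,-0.928]],
    [-0.45,[0,0,0],[0,0,-0.928]],
  ],
  squeeze=40,
)

```text
time_s: 0.68
eef_pos: [148.5, -503.4, 231.0]
ee_rot: [-0.0, 0.884, 0.467, 0.0]
force: [0.1, 0.1, 0.2]
grip_width: 0.726
grip_force: 0.0
```

Request:
servo_tool(
  commands=[
    [-0.45,[0.024,0.0224,0.0111],[0,0,0]],
    [-0.45,[0.024,0.0224,0.0111],[0,0,0]],
    [-0.45,[0.024,0.0224,0.0111],[0,0,0]],
    [-0.45,[0.024,0.0224,0.0111],[0,0,0]],
    [-0.45,[0.024,0.0224,0.0111],[0,0,0]],
    [-0.45,[0.024,0.0224,0.0111],[0,0,0]],
    [-0.45,[0.024,0.0224,0.0111],[0,0,0]],
    [-0.45,[0.024,0.0224,0.0111],[0,0,0]],
    [-0.45,[0.024,0.0224,0.0111],[0,0,0]],
    [-0.45,[0.024,0.0224,0.0111],[0,0,0]],
  ],
)

```text
time_s: 1.52
eef_pos: [470.6, -432.3, 119.3]
ee_rot: [-0.0, 0.885, 0.465, -0.0]
force: [-0.2, -0.2, -0.4]
grip_width: 0.723
grip_force: 0.0
```

Request:
servo_tool(
  commands=[
    [-0.45,[0,0,0],[0,0,0]],
    [-0.45,[0,0,0],[0,0,0]],
    [-0.45,[0,0,0],[0,0,0]],
  ],
)

```text
time_s: 1.77
eef_pos: [468.7, -433.3, 120.2]
ee_rot: [-0.0, 0.885, 0.465, -0.0]
force: [-0.7, -0.0, 0.8]
grip_width: 0.73
grip_force: 0.0
```

Request:
servo_tool(
  commands=[
    [-0.45,[0,0,0.033],[0,0,0]],
    [-0.45,[0,0,0.033],[0,0,0]],
    [-0.45,[0,0,0.023],[0,0,0]],
    [-0.45,[0,0,0.01],[0,0,0]],
    [-0.45,[0,0,0],[0,0,0]],
    [1,[0,0,0],[0,0,0]],
    [1,[0,0,0],[0,0,0]],
    [1,[0,0,0],[0,0,0]],
    [1,[0,0,0],[0,0,0]],
    [1,[0,0,0],[0,0,0]],
  ],
)

```text
time_s: 2.6
eef_pos: [469.5, -434.2, 23.4]
ee_rot: [0.002, 0.885, 0.465, 0.0]
force: [-2.7, -0.6, 6.7]
grip_width: 0.532
grip_force: 44.5
```

Request:
servo_tool(
  commands=[
    [1,[0,0,0],[0,0,0]],
    [1,[0,0,0],[0,0,0]],
    [1,[0,0,-0.01],[0,0,0]],
    [1,[0,0,-0.03],[0,0,0]],
    [1,[0,0,-0.039],[0,0,0]],
    [1,[0,0,0],[0,0,0]],
  ],
)

```text
time_s: 3.1
eef_pos: [471.3, -435.5, 108.6]
ee_rot: [0.006, 0.885, 0.465, 0.001]
force: [-0.5, -0.7, -0.7]
grip_width: 0.525
grip_force: 43.4
```

```bash
python3 - <<'E'
from plan import *
c,R,t=cam("top"); save(c["pixels"][170:300,290:420],"g1.png",4); s=sense(); n=now(); print(n,s["force"],s["ee_rot"])
b=hp(-4.35,-86); legs(n,[(*b,100,66)])
E
```

```text
[np.float64(470.50422076442675), np.float64(-434.58445974499364), np.float64(105.09392878816405), np.float64(55.4254228031707)] [ 0.68849659  0.6057359  -4.12650122] [4.04040283e-03 8.85283002e-01 4.65034538e-01 7.48871593e-04]
[469.4   7.4 100.   66. ] turn 2 x az -0.881; tot [ 403.3 -180.7    5.1] rows 11 x [ 0.0367 -0.0164  0.0005]
```

View pics/g1.png

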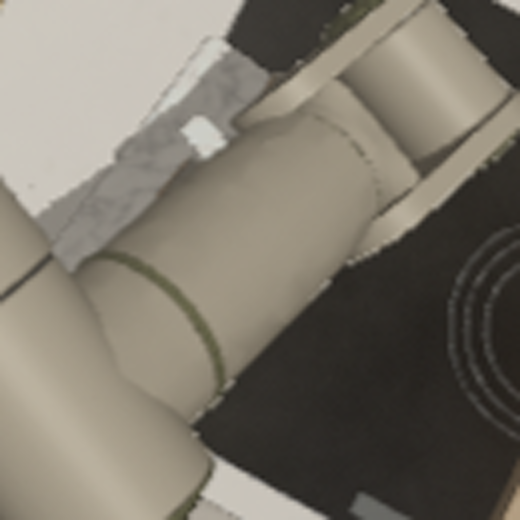

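Request:
servo_tool(
  commands=[
    [1,[0,0,0],[0,0,-0.883]],
    [1,[0,0,0],[0,0,-0.883]],
    [1,[0.0366,-0.0162,0],[0,0,0]],
    [1,[0.0366,-0.0162,0],[0,0,0]],
    [1,[0.0366,-0.0162,0],[0,0,0]],
    [1,[0.0366,-0.0162,0],[0,0,0]],
    [1,[0.0366,-0.0162,0],[0,0,0]],
    [1,[0.0366,-0.0162,0],[0,0,0]],
    [1,[0.0366,-0.0162,0],[0,0,0]],
    [1,[0.0366,-0.0162,0],[0,0,0]],
  ],
)

```text
time_s: 3.98
eef_pos: [468.8, -110.7, 99.7]
ee_rot: [-0.001, 0.839, 0.545, -0.0]
force: [1.0, 0.4, -2.5]
grip_width: 0.529
grip_force: 43.3
```

Request:
servo_tool(
  commands=[
    [1,[0.0366,-0.0162,0],[0,0,0]],
    [1,[0.0366,-0.0162,0],[0,0,0]],
    [1,[0.0366,-0.0162,0],[0,0,0]],
    [1,[0,0,0],[0,0,0]],
    [1,[0,0,0],[0,0,0]],
    [1,[0,0,0],[0,0,0]],
    [1,[0,0,0],[0,0,0]],
  ],
)

```text
time_s: 4.57
eef_pos: [470.0, 6.3, 100.0]
ee_rot: [-0.0, 0.839, 0.544, -0.0]
force: [-0.0, -0.2, -3.0]
grip_width: 0.531
grip_force: 43.3
```

```bash
python3 - <<'E'
from plan import *
c,R,t=cam("side"); save(c["pixels"][120:280,130:340],"g2.png",3.5); n=now(); print(n,sense()["force"])
b=hp(-4.35,-86); legs(n,[(*b,18,66)])
E
```

```text
[np.float64(470.0281934299276), np.float64(6.0878151570558305), np.float64(100.07516460770742), np.float64(65.90624399743659)] [ 0.25144475  0.28702709 -3.15118283]
[469.4   7.4  18.   66. ] turn 1 x az -0.016; tot [ 1.  -1.1 82.1] rows 3 x [ 0.0003 -0.0004  0.0274]
```

View pics/g2.png

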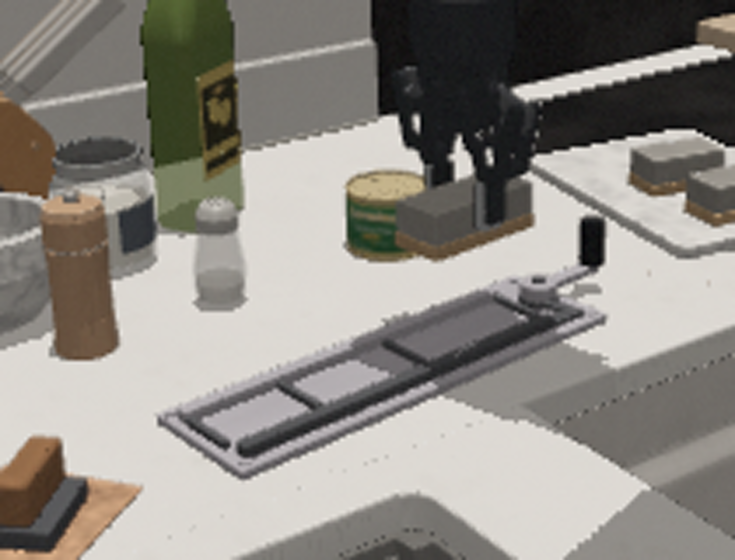

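Request:
servo_tool(
  commands=[
    [1,[0.001,-0.001,0.03],[0,0,0]],
    [1,[0,0,0.025],[0,0,0]],
    [1,[0,0,0.015],[0,0,0]],
    [1,[0,0,0.006],[0,0,0]],
    [1,[0,0,0.003],[0,0,0]],
    [1,[0,0,0.001],[0,0,0]],
    [1,[0,0,0.001],[0,0,0]],
    [1,[0,0,0],[0,0,0]],
    [1,[0,0,0],[0,0,0]],
  ],
)

```text
time_s: 5.37
eef_pos: [470.0, 8.3, 20.0]
ee_rot: [0.0, 0.839, 0.545, 0.0]
force: [-0.4, 0.5, -3.5]
grip_width: 0.527
grip_force: 43.2
```

Request:
servo_tool(
  commands=[
    [1,[0,0,0.001],[0,0,0]],
    [1,[0,0,0.0005],[0,0,0]],
    [1,[0,0,0],[0,0,0]],
    [1,[0,0,0],[0,0,0]],
  ],
)

```text
time_s: 5.7
eef_pos: [470.1, 8.3, 19.4]
ee_rot: [0.001, 0.839, 0.545, 0.0]
force: [-5.9, 0.1, 15.3]
grip_width: 0.532
grip_force: 45.4
```

Request:
servo_tool(
  commands=[
    [-0.4,[0,0,-0.001],[0,0,0]],
    [-0.4,[0,0,0],[0,0,0]],
    [-0.4,[0,0,0],[0,0,0]],
    [-0.4,[0,0,-0.01],[0,0,0]],
    [-0.4,[0,0,-0.03],[0,0,0]],
    [-0.4,[0,0,-0.04],[0,0,0]],
    [-0.45,[0,0,0],[0,0,0.961]],
    [-0.45,[0,0,0],[0,0,0.961]],
    [-0.45,[0,0,0],[0,0,0.961]],
    [-0.45,[0,0,0],[0,0,0]],
  ],
)

```text
time_s: 6.53
eef_pos: [469.7, 8.4, 99.6]
ee_rot: [0.0, 0.912, 0.411, 0.0]
force: [0.6, -0.9, -0.5]
grip_width: 0.725
grip_force: 0.0
```

```bash
cat >> plan.py <<'E'
def box(im,u0,v0,u1,v1): return im[v0:v1,u0:u1]
E
python3 - <<'E'
from plan import *
n=now(); print(n)
b=hp(-4.35,20)
legs(n,[(411,-361.3,100,48.7),(None,None,21,None),(None,None,100,None),(*b,100,66),(None,None,18,None),(None,None,100,None),(349,-305.1,100,53)])
E
```

```text
[np.float64(469.6990238133727), np.float64(8.4384180445643), np.float64(99.58751988062501), np.float64(48.50869078489595)]
[ 411.  -361.3  100.    48.7] turn 1 x az -0.032; tot [-316.5  199.9   -0.4] rows 8 x [-0.0396  0.025  -0.0001]
[ 411.  -361.3   21.    48.7] turn 1 x az -0.000; tot [ 0.  0. 79.] rows 2 x [0.     0.     0.0395]
[ 411.  -361.3  100.    48.7] turn 1 x az -0.000; tot [  0.   0. -79.] rows 2 x [ 0.      0.     -0.0395]
[512.6 104.2 100.   66. ] turn 3 x az -0.961; tot [466.6 -96.6  -0. ] rows 12 x [ 0.0389 -0.008  -0.    ]
[512.6 104.2  18.   66. ] turn 1 x az -0.000; tot [ 0.  0. 82.] rows 3 x [0.     0.     0.0273]
[512.6 104.2 100.   66. ] turn 1 x az -0.000; tot [  0.   0. -82.] rows 3 x [ 0.      0.     -0.0273]
[ 349.  -305.1  100.    53. ] turn 3 x az 0.722; tot [-425.3  115.7   -0. ] rows 11 x [-0.0387  0.0105 -0.    ]
```

Request:
servo_tool(
  commands=[
    [-0.45,[-0.0317,0.02,0],[0,0,0]],
    [-0.45,[-0.0317,0.02,0],[0,0,0]],
    [-0.45,[-0.0317,0.02,0],[0,0,0]],
    [-0.45,[-0.0317,0.02,0],[0,0,0]],
    [-0.45,[-0.0317,0.02,0],[0,0,0]],
    [-0.45,[-0.0317,0.02,0],[0,0,0]],
    [-0.45,[-0.0317,0.02,0],[0,0,0]],
    [-0.45,[-0.0317,0.02,0],[0,0,0]],
    [-0.45,[-0.0317,0.02,0],[0,0,0]],
    [-0.45,[-0.0317,0.02,0],[0,0,0]],
  ],
)

```text
time_s: 7.37
eef_pos: [410.0, -363.6, 99.2]
ee_rot: [0.0, 0.91, 0.414, 0.0]
force: [0.1, 0.2, 0.0]
grip_width: 0.728
grip_force: 0.0
```

Request:
servo_tool(
  commands=[
    [-0.45,[0,0,0],[0,0,0]],
    [-0.45,[0,0,0.03],[0,0,0]],
    [-0.45,[0,0,0.03],[0,0,0]],
    [-0.45,[0,0,0.015],[0,0,0]],
    [-0.45,[0,0,0.004],[0,0,0]],
    [-0.45,[0,0,0],[0,0,0]],
    [-0.45,[0,0,0],[0,0,0]],
  ],
)

```text
time_s: 7.95
eef_pos: [411.1, -362.1, 20.9]
ee_rot: [0.001, 0.911, 0.413, 0.0]
force: [0.4, 0.7, 1.6]
grip_width: 0.725
grip_force: 0.0
```

Request:
servo_tool(
  commands=[
    [1,[0,0,0],[0,0,0]],
    [1,[0,0,0],[0,0,0]],
    [1,[0,0,0],[0,0,0]],
    [1,[0,0,0],[0,0,0]],
    [1,[0,0,0],[0,0,0]],
    [1,[0,0,0],[0,0,0]],
    [1,[0,0,0],[0,0,0]],
  ],
)

```text
time_s: 8.53
eef_pos: [411.3, -362.3, 21.3]
ee_rot: [0.001, 0.911, 0.413, 0.0]
force: [1.6, 0.5, 6.9]
grip_width: 0.532
grip_force: 42.0
```

Request:
servo_tool(
  commands=[
    [1,[0,0,-0.01],[0,0,0]],
    [1,[0,0,-0.03],[0,0,0]],
    [1,[0,0,-0.039],[0,0,0]],
    [1,[0,0,0],[0,0,-0.957]],
    [1,[0,0,0],[0,0,-0.957]],
    [1,[0,0,0],[0,0,-0.957]],
    [1,[0.039,-0.0081,0],[0,0,0]],
    [1,[0.039,-0.0081,0],[0,0,0]],
    [1,[0.039,-0.0081,0],[0,0,0]],
    [1,[0.039,-0.0081,0],[0,0,0]],
  ],
)

```text
time_s: 9.37
eef_pos: [444.6, -204.4, 99.5]
ee_rot: [0.0, 0.839, 0.544, 0.0]
force: [-0.3, 0.1, -1.8]
grip_width: 0.531
grip_force: 42.0
```

Request:
servo_tool(
  commands=[
    [1,[0.039,-0.0081,0],[0,0,0]],
    [1,[0.039,-0.0081,0],[0,0,0]],
    [1,[0.039,-0.0081,0],[0,0,0]],
    [1,[0.039,-0.0081,0],[0,0,0]],
    [1,[0.039,-0.0081,0],[0,0,0]],
    [1,[0.039,-0.0081,0],[0,0,0]],
    [1,[0.039,-0.0081,0],[0,0,0]],
    [1,[0.039,-0.0081,0],[0,0,0]],
    [1,[0,0,0],[0,0,0]],
    [1,[0,0,0],[0,0,0]],
  ],
)

```text
time_s: 10.2
eef_pos: [512.6, 107.0, 99.3]
ee_rot: [0.0, 0.838, 0.546, 0.0]
force: [-1.8, -1.3, -2.4]
grip_width: 0.531
grip_force: 42.0
```

Request:
servo_tool(
  commands=[
    [1,[0,0,0],[0,0,0]],
    [1,[0,0,0],[0,0,0]],
    [1,[0,0,0],[0,0,0]],
    [1,[0,0,0],[0,0,0]],
  ],
)

```text
time_s: 10.53
eef_pos: [512.8, 104.3, 98.9]
ee_rot: [0.0, 0.839, 0.543, -0.0]
force: [0.2, 0.0, -2.1]
grip_width: 0.526
grip_force: 42.0
```

```bash
python3 - <<'E'
from plan import *
n=now(); print(n,sense()["force"])
b=hp(-4.35,20); legs(n,[(*b,19,66)])
E
```

```text
[np.float64(512.7681883090836), np.float64(104.27903557612916), np.float64(98.94604114167791), np.float64(65.84074560807969)] [ 0.16390769  0.0213975  -2.08417106]
[512.6 104.2  19.   66. ] turn 1 x az -0.027; tot [-0.1 -0.2 79.9] rows 2 x [-0.0001 -0.0001  0.04  ]
```

Request:
servo_tool(
  commands=[
    [1,[0,0,0.03],[0,0,0]],
    [1,[0,0,0.025],[0,0,0]],
    [1,[0,0,0.015],[0,0,0]],
    [1,[0,0,0.006],[0,0,0]],
    [1,[0,0,0.003],[0,0,0]],
    [1,[0,0,0.001],[0,0,0]],
    [1,[0,0,0],[0,0,0]],
    [1,[0,0,0],[0,0,0]],
    [1,[0,0,0],[0,0,0]],
  ],
)

```text
time_s: 11.28
eef_pos: [513.2, 105.2, 19.6]
ee_rot: [0.0, 0.839, 0.544, 0.001]
force: [0.2, -0.4, -2.7]
grip_width: 0.527
grip_force: 41.9
```

Request:
servo_tool(
  commands=[
    [1,[0,0,0.001],[0,0,0]],
    [1,[0,0,0],[0,0,0]],
    [1,[0,0,0],[0,0,0]],
  ],
)

```text
time_s: 11.53
eef_pos: [512.8, 105.2, 17.9]
ee_rot: [0.0, 0.839, 0.544, 0.0]
force: [0.4, 0.5, -1.7]
grip_width: 0.53
grip_force: 41.9
```

Request:
servo_tool(
  commands=[
    [1,[0,0,0.001],[0,0,0]],
    [1,[0,0,0],[0,0,0]],
    [1,[0,0,0],[0,0,0]],
  ],
)

```text
time_s: 11.78
eef_pos: [512.9, 105.2, 17.3]
ee_rot: [0.0, 0.839, 0.544, 0.0]
force: [-4.0, 0.2, 5.4]
grip_width: 0.531
grip_force: 42.9
```

Request:
servo_tool(
  commands=[
    [-0.4,[0,0,0],[0,0,0]],
    [-0.4,[0,0,0],[0,0,0]],
    [-0.4,[0,0,0],[0,0,0]],
    [-0.4,[0,0,-0.01],[0,0,0]],
    [-0.4,[0,0,-0.03],[0,0,0]],
    [-0.4,[0,0,-0.04],[0,0,0]],
    [-0.45,[0,0,0],[0,0,0.722]],
    [-0.45,[0,0,0],[0,0,0.722]],
    [-0.45,[0,0,0],[0,0,0.722]],
    [-0.45,[0,0,0],[0,0,0]],
  ],
)

```text
time_s: 12.62
eef_pos: [512.9, 105.2, 97.6]
ee_rot: [0.0, 0.896, 0.445, 0.0]
force: [0.7, 1.0, 0.4]
grip_width: 0.726
grip_force: 0.0
```

```bash
python3 - <<'E'
from plan import *
n=now(); print(n)
b=hp(-4.35,106)
legs(n,[(349,-305.1,100,53),(None,None,21,None),(None,None,100,None),(*b,100,66),(None,None,18,None),(None,None,100,None)])
E
```

```text
[np.float64(512.8858405353466), np.float64(105.2369147374994), np.float64(97.64571773092912), np.float64(52.78543811497499)]
[ 349.  -305.1  100.    53. ] turn 1 x az -0.036; tot [-426.3  116.1   -2.4] rows 11 x [-0.0388  0.0106 -0.0002]
[ 349.  -305.1   21.    53. ] turn 1 x az -0.000; tot [ 0.  0. 79.] rows 2 x [0.     0.     0.0395]
[ 349.  -305.1  100.    53. ] turn 1 x az -0.000; tot [  0.   0. -79.] rows 2 x [ 0.      0.     -0.0395]
[547.5 182.8 100.   66. ] turn 3 x az -0.722; tot [526.5 -17.1  -0. ] rows 14 x [ 0.0376 -0.0012 -0.    ]
[547.5 182.8  18.   66. ] turn 1 x az -0.000; tot [ 0.  0. 82.] rows 3 x [0.     0.     0.0273]
[547.5 182.8 100.   66. ] turn 1 x az -0.000; tot [  0.   0. -82.] rows 3 x [ 0.      0.     -0.0273]
```

Request:
servo_tool(
  commands=[
    [-0.45,[0,0,0],[0,0,-0.036]],
    [-0.45,[-0.0388,0.0106,0],[0,0,0]],
    [-0.45,[-0.0388,0.0106,0],[0,0,0]],
    [-0.45,[-0.0388,0.0106,0],[0,0,0]],
    [-0.45,[-0.0388,0.0106,0],[0,0,0]],
    [-0.45,[-0.0388,0.0106,0],[0,0,0]],
    [-0.45,[-0.0388,0.0106,0],[0,0,0]],
    [-0.45,[-0.0388,0.0106,0],[0,0,0]],
    [-0.45,[-0.0388,0.0106,0],[0,0,0]],
    [-0.45,[-0.0388,0.0106,0],[0,0,0]],
  ],
)

```text
time_s: 13.45
eef_pos: [378.6, -233.1, 97.1]
ee_rot: [0.0, 0.894, 0.449, 0.0]
force: [1.5, -0.1, 0.3]
grip_width: 0.725
grip_force: 0.0
```

Request:
servo_tool(
  commands=[
    [-0.45,[-0.0388,0.0106,0],[0,0,0]],
    [-0.45,[-0.0388,0.0106,0],[0,0,0]],
    [-0.45,[0,0,0],[0,0,0]],
    [-0.45,[0,0,0.03],[0,0,0]],
    [-0.45,[0,0,0.03],[0,0,0]],
    [-0.45,[0,0,0.012],[0,0,0]],
    [-0.45,[0,0,0.004],[0,0,0]],
    [-0.45,[0,0,0],[0,0,0]],
    [-0.45,[0,0,0],[0,0,0]],
  ],
)

```text
time_s: 14.2
eef_pos: [350.5, -306.6, 21.6]
ee_rot: [0.001, 0.894, 0.448, 0.0]
force: [0.1, -0.8, 0.6]
grip_width: 0.726
grip_force: 0.0
```

Request:
servo_tool(
  commands=[
    [1,[0,0,0],[0,0,0]],
    [1,[0,0,0],[0,0,0]],
    [1,[0,0,0],[0,0,0]],
    [1,[0,0,0],[0,0,0]],
    [1,[0,0,0],[0,0,0]],
    [1,[0,0,0],[0,0,0]],
    [1,[0,0,0],[0,0,0]],
  ],
)

```text
time_s: 14.78
eef_pos: [350.6, -306.8, 22.0]
ee_rot: [0.001, 0.894, 0.448, 0.0]
force: [1.1, 0.9, 6.5]
grip_width: 0.532
grip_force: 41.8
```

```bash
python3 - <<'E'
from plan import *
n=now(); print(n)
b=hp(-4.35,106)
legs(n,[(None,None,98,None),(*b-[.3,.9],98,66)])
E
```

```text
[np.float64(350.6201038618783), np.float64(-306.8109833806105), np.float64(21.987429413974343), np.float64(53.18258775350084)]
[ 350.6 -306.8   98.    53.2] turn 1 x az -0.000; tot [  0.   0. -76.] rows 2 x [ 0.     0.    -0.038]
[547.2 181.9  98.   66. ] turn 3 x az -0.712; tot [526.4 -19.2  -0. ] rows 14 x [ 0.0376 -0.0014 -0.    ]
```

Request:
servo_tool(
  commands=[
    [1,[0,0,-0.01],[0,0,0]],
    [1,[0,0,-0.028],[0,0,0]],
    [1,[0,0,-0.038],[0,0,0]],
    [1,[0,0,0],[0,0,-0.712]],
    [1,[0,0,0],[0,0,-0.712]],
    [1,[0,0,0],[0,0,-0.712]],
    [1,[0.0376,-0.0014,0],[0,0,0]],
    [1,[0.0376,-0.0014,0],[0,0,0]],
    [1,[0.0376,-0.0014,0],[0,0,0]],
    [1,[0.0376,-0.0014,0],[0,0,0]],
  ],
)

```text
time_s: 15.62
eef_pos: [406.5, -165.0, 97.6]
ee_rot: [0.0, 0.839, 0.544, 0.0]
force: [1.1, 0.1, -2.8]
grip_width: 0.531
grip_force: 41.9
```

Request:
servo_tool(
  commands=[
    [1,[0.0376,-0.0014,0],[0,0,0]],
    [1,[0.0376,-0.0014,0],[0,0,0]],
    [1,[0.0376,-0.0014,0],[0,0,0]],
    [1,[0.0376,-0.0014,0],[0,0,0]],
    [1,[0.0376,-0.0014,0],[0,0,0]],
    [1,[0.0376,-0.0014,0],[0,0,0]],
    [1,[0.0376,-0.0014,0],[0,0,0]],
    [1,[0.0376,-0.0014,0],[0,0,0]],
    [1,[0.0376,-0.0014,0],[0,0,0]],
    [1,[0.0376,-0.0014,0],[0,0,0]],
  ],
)

```text
time_s: 16.45
eef_pos: [546.8, 184.6, 97.7]
ee_rot: [0.0, 0.839, 0.545, 0.0]
force: [0.2, -0.9, -2.2]
grip_width: 0.528
grip_force: 41.9
```

Request:
servo_tool(
  commands=[
    [1,[0,0,0],[0,0,0]],
    [1,[0,0,0],[0,0,0]],
    [1,[0,0,0],[0,0,0]],
    [1,[0,0,0],[0,0,0]],
    [1,[0,0,0],[0,0,0]],
    [1,[0,0,0],[0,0,0]],
  ],
)

```text
time_s: 16.95
eef_pos: [546.6, 181.6, 97.1]
ee_rot: [0.0, 0.839, 0.544, 0.0]
force: [0.1, 0.1, -1.5]
grip_width: 0.531
grip_force: 42.0
```

```bash
python3 - <<'E'
from plan import *
n=now(); print(n,sense()["force"])
b=hp(-4.35,106); legs(n,[(*b,19,66)])
c,R,t=cam("side"); save(c["pixels"][120:280,110:320],"g3.png",3.5)
E
```

```text
[np.float64(546.5659330045559), np.float64(181.60639291320558), np.float64(97.11186331603611), np.float64(65.89090595965096)] [ 0.12663419  0.0967442  -1.4842665 ]
[547.5 182.8  19.   66. ] turn 1 x az -0.018; tot [ 1.5  0.4 78.1] rows 2 x [0.0007 0.0002 0.0391]
```

View pics/g3.png

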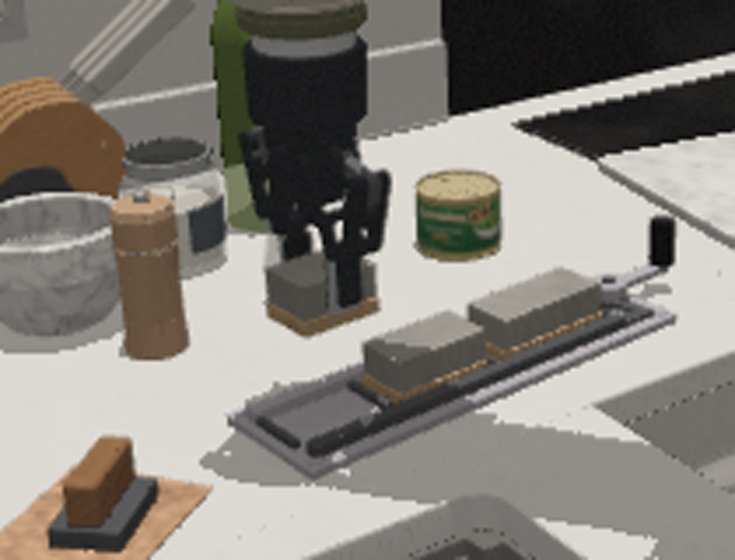

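The long and middle stones sit flat in their bays, at about (535,310) and (425,355), and the short one is held level. I'll lower it.

Request:
servo_tool(
  commands=[
    [1,[0.0005,0.0004,0.03],[0,0,0]],
    [1,[0,0,0.025],[0,0,0]],
    [1,[0,0,0.013],[0,0,0]],
    [1,[0,0,0.006],[0,0,0]],
    [1,[0,0,0.003],[0,0,0]],
    [1,[0,0,0.001],[0,0,0]],
    [1,[0,0,0],[0,0,0]],
    [1,[0,0,0],[0,0,0]],
    [1,[0,0,0],[0,0,0]],
  ],
)

```text
time_s: 17.75
eef_pos: [547.6, 182.9, 19.7]
ee_rot: [0.0, 0.839, 0.544, 0.001]
force: [-0.1, 0.7, -2.1]
grip_width: 0.528
grip_force: 41.9
```

Request:
servo_tool(
  commands=[
    [1,[0,0,0.001],[0,0,0]],
    [1,[0,0,0],[0,0,0]],
    [1,[0,0,0],[0,0,0]],
  ],
)

```text
time_s: 18.0
eef_pos: [547.3, 182.8, 18.0]
ee_rot: [0.0, 0.839, 0.544, 0.0]
force: [-0.2, 0.7, -0.1]
grip_width: 0.528
grip_force: 42.2
```

Request:
servo_tool(
  commands=[
    [-0.4,[0,0,0],[0,0,0]],
    [-0.4,[0,0,0],[0,0,0]],
    [-0.4,[0,0,0],[0,0,0]],
    [-0.4,[0,0,-0.01],[0,0,0]],
    [-0.4,[0,0,-0.03],[0,0,0]],
    [-0.4,[0,0,-0.04],[0,0,0]],
    [-0.4,[0,0,0],[0,0,0]],
    [-0.4,[0,0,0],[0,0,0]],
  ],
)

```text
time_s: 18.67
eef_pos: [548.4, 183.0, 100.7]
ee_rot: [0.001, 0.839, 0.544, 0.002]
force: [0.1, -0.5, 0.6]
grip_width: 0.7
grip_force: 0.0
```

```bash
python3 - <<'E'
from plan import *
n=now(); print(n)
legs(n,[(415.3,-126.4,98,66)])
E
```

```text
[np.float64(548.3890096369842), np.float64(183.01600071415217), np.float64(100.66092795022641), np.float64(65.97385667484767)]
[ 415.3 -126.4   98.    66. ] turn 1 x az -0.004; tot [-336.8    4.3    2.7] rows 9 x [-0.0374  0.0005  0.0003]
```

Request:
servo_tool(
  commands=[
    [-0.4,[-0.0374,0.0005,0],[0,0,0]],
    [-0.4,[-0.0374,0.0005,0],[0,0,0]],
    [-0.4,[-0.0374,0.0005,0],[0,0,0]],
    [-0.4,[-0.0374,0.0005,0],[0,0,0]],
    [-0.4,[-0.0374,0.0005,0],[0,0,0]],
    [-0.4,[-0.0374,0.0005,0],[0,0,0]],
    [-0.4,[-0.0374,0.0005,0],[0,0,0]],
    [-0.4,[-0.0374,0.0005,0],[0,0,0]],
    [-0.4,[-0.0374,0.0005,0],[0,0,0]],
    [-0.4,[0,0,0],[0,0,0]],
  ],
)

```text
time_s: 19.5
eef_pos: [412.2, -130.8, 97.5]
ee_rot: [-0.0, 0.84, 0.542, -0.001]
force: [0.3, 1.1, 0.1]
grip_width: 0.701
grip_force: 0.0
```

Request:
servo_tool(
  commands=[
    [-0.4,[0,0,0],[0,0,0]],
    [-0.4,[0,0,0],[0,0,0]],
    [-0.4,[0,0,0.035],[0,0,0]],
    [-0.4,[0,0,0.025],[0,0,0]],
    [-0.4,[0,0,0.008],[0,0,0]],
    [-0.4,[0,0,0],[0,0,0]],
    [-0.4,[0,0,0],[0,0,0]],
  ],
)

```text
time_s: 20.08
eef_pos: [414.7, -125.9, 30.3]
ee_rot: [-0.0, 0.838, 0.545, 0.0]
force: [-0.7, 0.0, 0.5]
grip_width: 0.7
grip_force: 0.0
```

Request:
servo_tool(
  commands=[
    [1,[0,0,0],[0,0,0]],
    [1,[0,0,0],[0,0,0]],
    [1,[0,0,0],[0,0,0]],
    [1,[0,0,0],[0,0,0]],
    [1,[0,0,0],[0,0,0]],
    [1,[0,0,0],[0,0,0]],
    [1,[0,0,0],[0,0,0]],
    [1,[0,0,0],[0,0,0]],
    [1,[0,0,0],[0,0,0]],
  ],
  squeeze=25,
)

```text
time_s: 20.83
eef_pos: [414.7, -126.7, 30.7]
ee_rot: [0.001, 0.839, 0.544, 0.0]
force: [-0.1, 0.6, 7.1]
grip_width: 0.249
grip_force: 26.3
```

Request:
servo_tool(
  commands=[
    [1,[0.0003,0.0058,0],[0,0,-0.895]],
    [1,[0.0003,0.0058,0],[0,0,-0.895]],
    [1,[0.0003,0.0058,0],[0,0,-0.895]],
    [1,[0.0003,0.0058,0],[0,0,-0.895]],
    [1,[0.0003,0.0058,0],[0,0,-0.895]],
    [1,[0.0003,0.0058,0],[0,0,-0.895]],
    [1,[0.0003,0.0058,0],[0,0,-0.895]],
    [1,[0.0003,0.0058,0],[0,0,-0.895]],
    [1,[0,0,0],[0,0,0]],
  ],
)

```text
time_s: 21.58
eef_pos: [460.6, -128.4, 30.7]
ee_rot: [0.001, 0.579, 0.815, 0.0]
force: [0.1, 1.2, 6.1]
grip_width: 0.245
grip_force: 26.2
```

Right on the arc, so I'll continue.

Request:
servo_tool(
  commands=[
    [1,[0.0003,0.0058,0],[0,0,-0.895]],
    [1,[0.0003,0.0058,0],[0,0,-0.895]],
    [1,[0.0003,0.0058,0],[0,0,-0.895]],
    [1,[0.0003,0.0058,0],[0,0,-0.895]],
    [1,[0.0003,0.0058,0],[0,0,-0.895]],
    [1,[0.0003,0.0058,0],[0,0,-0.895]],
    [1,[0.0003,0.0058,0],[0,0,-0.895]],
    [1,[0.0003,0.0058,0],[0,0,-0.895]],
    [1,[0,0,0],[0,0,0]],
    [1,[0,0,0],[0,0,0]],
  ],
)

```text
time_s: 22.42
eef_pos: [494.1, -99.4, 30.7]
ee_rot: [0.0, 0.242, 0.97, -0.001]
force: [-4.3, -3.6, 7.9]
grip_width: 0.251
grip_force: 26.5
```

```bash
python3 - <<'E'
from plan import *
n=np.array(now()); h=hp(0,-168); v=n[:2]-h; print(n,h,np.hypot(*v),np.degrees(np.arctan2(v[1],v[0]))+114,sense()["force"])
E
```

```text
[494.05000315 -99.35706728  30.69223316 151.94148111] [440.06824396 -69.27563688] 61.79743344092294 84.87118503622551 [-4.30963489 -3.64270054  7.87166308]
```

Request:
servo_tool(
  commands=[
    [1,[0.0001,0.003,0],[0,0,0]],
    [1,[0,0.002,0],[0,0,0]],
    [1,[0,0,0],[0,0,0]],
    [1,[0,0,0],[0,0,0]],
    [1,[0,0,0],[0,0,0]],
    [1,[0,0,0],[0,0,0]],
  ],
)

```text
time_s: 22.92
eef_pos: [494.4, -98.8, 30.6]
ee_rot: [-0.001, 0.242, 0.97, -0.004]
force: [-19.9, -32.2, 9.5]
grip_width: 0.246
grip_force: 28.3
```

```bash
python3 - <<'E'
from plan import *
n=np.array(now()); h=hp(0,-168); v=n[:2]-h; print(n,h,np.hypot(*v),np.degrees(np.arctan2(v[1],v[0]))+114,sense()["force"])
E
```

```text
[494.41357343 -98.7940047   30.63798362 151.96584674] [440.06824396 -69.27563688] 61.84455411544662 85.49083117907705 [-19.92257988 -32.16597665   9.47950433]
```

Request:
servo_tool(
  commands=[
    [1,[0,-0.004,0],[0,0,0]],
    [1,[0,0,0],[0,0,0]],
    [-0.4,[0,0,0],[0,0,0]],
    [-0.4,[0,0,0],[0,0,0]],
    [-0.4,[0,0,0],[0,0,0]],
    [-0.4,[0,0,-0.02],[0,0,0]],
    [-0.4,[0,0,-0.04],[0,0,0]],
    [-0.4,[0,0,-0.04],[0,0,0]],
    [-0.4,[0,0,0],[0,0,0]],
    [-0.4,[0,0,0],[0,0,0]],
  ],
)

```text
time_s: 23.75
eef_pos: [495.3, -97.8, 131.6]
ee_rot: [0.002, 0.243, 0.97, -0.0]
force: [0.3, 0.1, -1.2]
grip_width: 0.695
grip_force: 0.0
```

```bash
cat > look.py <<'E'
from plan import *
def topseg(W,c,rad,zl,zh,nm,mn=20):
    M=(np.hypot(W[...,0]-c[0],W[...,1]-c[1])<rad)&(W[...,2]>zl)&(W[...,2]<zh)
    n,l,s,_=cv2.connectedComponentsWithStats(M.astype(np.uint8),connectivity=4)
    for i in range(1,n):
        if s[i,4]<mn: continue
        P=W[l==i]; r=cv2.minAreaRect(P[:,:2].astype(np.float32)); E=np.linalg.eigh(np.cov(P[:,:2].T))[1]
        q=np.array(r[0])-H
        print(nm,s[i,4],"mean",P.mean(0).round(1),"rect",np.round(r[0],1),np.round(r[1],1),"pca",round(np.degrees(np.arctan2(E[1,1],E[0,1]))%180,1),"holder",round(q@Xh,1),round(q@Yh,1))
E
python3 - <<'E'
from look import *
c,R,t=cam("top"); W=cloud(c,R,t)
save(c["pixels"][130:250,130:290],"g4.png",4)
topseg(W,H,200,36,56,"stone")
topseg(W,(612,336),110,33,60,"rib"); topseg(W,(612,336),110,8,60,"block")
print(now())
E
```

```text
stone 27 mean [669.7   7.1  45. ] rect [670.3   7.8] [13.5 36.1] pca 112.9 holder 179.0 -4.0
stone 195 mean [551.  180.2  43.4] rect [551.3 180.9] [58.6 44.3] pca 69.3 holder -0.1 105.8
stone 266 mean [516.5 103.   43.8] rect [516.7 103.4] [78.1 44.2] pca 65.3 holder -0.2 20.9
stone 125 mean [485.8  34.4  43.6] rect [486.5  34.4] [36.9 43.7] pca 160.4 holder 0.2 -54.4
rib 112 mean [612.2 334.9  44.6] rect [613.8 336.4] [23.6 59.1] pca 106.9 holder -6.3 273.2
block 229 mean [609.6 332.3  30.5] rect [616.1 336.3] [52.4 64.9] pca 110.6 holder -4.1 274.1
[np.float64(494.34535078454985), np.float64(-97.49903800050507), np.float64(129.92223677555302), np.float64(151.9065649214405)]
```

View pics/g4.png

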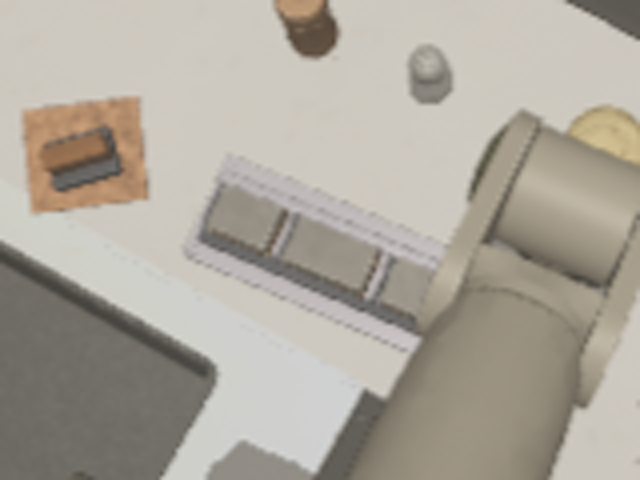

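```bash
python3 - <<'E'
from look import *
c,R,t=cam("top")
p=[]
for u,v in((23,109),(140,97),(148,200),(32,212)):
    r=R.T@np.array([(130+u/4-.4-c["cx"])/c["fx"],(130+v/4-.4-c["cy"])/c["fy"],1]); o=-R.T@t; p.append((o+r*(3-o[2])/r[2])[:2])
p=np.array(p); print(p.round(1),p.mean(0).round(1))
b=hp(0,-86-19)
legs(now(),[(612.7,336.2,130,106.3),(None,None,22,None),(None,None,110,None),(*b,110,66)])
E
```

```text
[[663.1 394.3]
 [673.4 285.1]
 [574.8 275.5]
 [564.8 382.6]] [619.  334.4]
[612.7 336.2 130.  106.3] turn 8 x az 0.950; tot [382.8 235.7  -1. ] rows 10 x [ 0.0383  0.0236 -0.0001]
[612.7 336.2  22.  106.3] turn 1 x az -0.000; tot [  0.   0. 108.] rows 3 x [0.    0.    0.036]
[612.7 336.2 110.  106.3] turn 1 x az -0.000; tot [  0.   0. -88.] rows 3 x [ 0.      0.     -0.0293]
[465.7 -11.7 110.   66. ] turn 7 x az 0.960; tot [-377.6    7.2   -0. ] rows 10 x [-0.0378  0.0007 -0.    ]
```

Request:
servo_tool(
  commands=[
    [-0.4,[0,0,0],[0,0,0.95]],
    [-0.4,[0,0,0],[0,0,0.95]],
    [-0.4,[0,0,0],[0,0,0.95]],
    [-0.4,[0,0,0],[0,0,0.95]],
    [-0.4,[0,0,0],[0,0,0.95]],
    [-0.4,[0,0,0],[0,0,0.95]],
    [-0.4,[0,0,0],[0,0,0.95]],
    [-0.4,[0,0,0],[0,0,0.95]],
    [-0.4,[0.0319,0.0196,0],[0,0,0]],
    [-0.4,[0.0319,0.0196,0],[0,0,0]],
  ],
)

```text
time_s: 24.68
eef_pos: [513.5, -25.4, 128.2]
ee_rot: [-0.001, 0.601, 0.799, -0.001]
force: [0.2, 0.1, -0.3]
grip_width: 0.699
grip_force: 0.0
```

Request:
servo_tool(
  commands=[
    [-0.4,[0.0319,0.0196,0],[0,0,0]],
    [-0.4,[0.0319,0.0196,0],[0,0,0]],
    [-0.4,[0.0319,0.0196,0],[0,0,0]],
    [-0.4,[0.0319,0.0196,0],[0,0,0]],
    [-0.4,[0.0319,0.0196,0],[0,0,0]],
    [-0.4,[0.0319,0.0196,0],[0,0,0]],
    [-0.4,[0.0319,0.0196,0],[0,0,0]],
    [-0.4,[0.0319,0.0196,0],[0,0,0]],
    [-0.4,[0.0319,0.0196,0],[0,0,0]],
    [-0.4,[0.0319,0.0196,0],[0,0,0]],
  ],
)

```text
time_s: 25.52
eef_pos: [612.1, 337.5, 127.5]
ee_rot: [-0.001, 0.6, 0.8, -0.001]
force: [0.6, -0.1, -0.7]
grip_width: 0.7
grip_force: 0.0
```

Request:
servo_tool(
  commands=[
    [-0.4,[0,0,0],[0,0,0]],
    [-0.4,[0,0,0],[0,0,0]],
    [-0.4,[0,0,0],[0,0,0]],
    [-0.4,[0,0,0],[0,0,0]],
    [-0.4,[0,0,0],[0,0,0]],
  ],
)

```text
time_s: 25.93
eef_pos: [612.8, 334.5, 129.7]
ee_rot: [-0.0, 0.6, 0.8, -0.0]
force: [-0.2, -0.2, 0.3]
grip_width: 0.705
grip_force: 0.0
```

```bash
python3 - <<'E'
from look import *
n=now(); print(n); c,R,t=cam("side"); W=cloud(c,R,t); topseg(W,(612,336),80,36,52,"rib side")
legs(n,[(612.7,336.2,22,106.3)])
E
```

```text
[np.float64(612.8130519964773), np.float64(334.4679657824), np.float64(129.72739179456667), np.float64(106.20629057458002)]
rib side 240 mean [608.4 342.9  45.1] rect [612.3 338.4] [22.5 59.9] pca 102.9 holder -8.5 274.5
[612.7 336.2  22.  106.3] turn 1 x az -0.016; tot [  1.7   0.4 107.7] rows 3 x [0.0006 0.0001 0.0359]
```

Request:
servo_tool(
  commands=[
    [-0.4,[0.0022,0.0003,0.035],[0,0,0]],
    [-0.4,[0,0,0.035],[0,0,0]],
    [-0.4,[0,0,0.025],[0,0,0]],
    [-0.4,[0,0,0.009],[0,0,0]],
    [-0.4,[0,0,0.003],[0,0,0]],
    [-0.4,[0,0,0],[0,0,0]],
    [-0.4,[0,0,0],[0,0,0]],
    [-0.4,[0,0,0],[0,0,0]],
  ],
)

```text
time_s: 26.65
eef_pos: [613.4, 338.1, 25.0]
ee_rot: [0.001, 0.6, 0.8, 0.001]
force: [-0.1, -0.1, 0.2]
grip_width: 0.702
grip_force: 0.0
```

Request:
servo_tool(
  commands=[
    [1,[0,0,0],[0,0,0]],
    [1,[0,0,0],[0,0,0]],
    [1,[0,0,0],[0,0,0]],
    [1,[0,0,0],[0,0,0]],
    [1,[0,0,0],[0,0,0]],
    [1,[0,0,0],[0,0,0]],
    [1,[0,0,0],[0,0,0]],
    [1,[0,0,0],[0,0,0]],
    [1,[0,0,0],[0,0,0]],
    [1,[0,0,0],[0,0,0]],
  ],
  squeeze=60,
)

```text
time_s: 27.48
eef_pos: [612.8, 338.0, 23.5]
ee_rot: [0.0, 0.6, 0.8, 0.001]
force: [0.0, 0.3, 5.2]
grip_width: 0.244
grip_force: 60.2
```

Request:
servo_tool(
  commands=[
    [1,[0,0,-0.012],[0,0,0]],
    [1,[0,0,-0.036],[0,0,0]],
    [1,[0,0,-0.039],[0,0,0]],
    [1,[0,0,0],[0,0,0.96]],
    [1,[0,0,0],[0,0,0.96]],
    [1,[0,0,0],[0,0,0.96]],
    [1,[0,0,0],[0,0,0.96]],
    [1,[0,0,0],[0,0,0.96]],
    [1,[0,0,0],[0,0,0.96]],
    [1,[0,0,0],[0,0,0.96]],
  ],
)

```text
time_s: 28.32
eef_pos: [611.9, 337.7, 109.5]
ee_rot: [-0.0, 0.84, 0.542, -0.001]
force: [0.3, 0.8, -4.1]
grip_width: 0.245
grip_force: 59.5
```

```bash
python3 - <<'E'
from look import *
n=now(); print(n,sense()["force"]); b=hp(0,-106)
legs(n,[(*b,110,66)])
E
```

```text
[np.float64(611.9426980597235), np.float64(337.70608775626056), np.float64(109.4883702195368), np.float64(65.68251879193306)] [ 0.34986556  0.81115492 -4.0866131 ]
[465.3 -12.6 110.   66. ] turn 1 x az -0.053; tot [-379.7    8.5   -0.5] rows 10 x [-0.038   0.0009 -0.0001]
```

Request:
servo_tool(
  commands=[
    [1,[-0.038,0.0009,0],[0,0,0]],
    [1,[-0.038,0.0009,0],[0,0,0]],
    [1,[-0.038,0.0009,0],[0,0,0]],
    [1,[-0.038,0.0009,0],[0,0,0]],
    [1,[-0.038,0.0009,0],[0,0,0]],
    [1,[-0.038,0.0009,0],[0,0,0]],
    [1,[-0.038,0.0009,0],[0,0,0]],
    [1,[-0.038,0.0009,0],[0,0,0]],
    [1,[-0.038,0.0009,0],[0,0,0]],
    [1,[-0.038,0.0009,0],[0,0,0]],
  ],
)

```text
time_s: 29.15
eef_pos: [464.5, -14.1, 110.0]
ee_rot: [-0.0, 0.839, 0.545, -0.0]
force: [0.9, -0.7, -2.3]
grip_width: 0.247
grip_force: 59.6
```

Request:
servo_tool(
  commands=[
    [1,[0,0,0],[0,0,0]],
    [1,[0,0,0],[0,0,0]],
    [1,[0,0,0.015],[0,0,0]],
    [1,[0,0,0.012],[0,0,0]],
    [1,[0,0,0.008],[0,0,0]],
    [1,[0,0,0],[0,0,0]],
    [1,[0,0,0],[0,0,0]],
    [1,[0,0,0],[0,0,0]],
    [1,[0,0,0],[0,0,0]],
    [1,[0,0,0],[0,0,0]],
  ],
)

```text
time_s: 29.98
eef_pos: [466.2, -12.8, 75.3]
ee_rot: [0.0, 0.839, 0.544, 0.0]
force: [-0.6, -1.0, -2.2]
grip_width: 0.245
grip_force: 59.6
```

```bash
python3 - <<'E'
from look import *
n=now(); print(n,sense()["force"]); q=np.array(n[:2])-H; print(q@Xh,q@Yh)
c,R,t=cam("side"); W=cloud(c,R,t); save(c["pixels"][120:280,110:320],"g5.png",3.5)
E
```

```text
[np.float64(466.2005604642508), np.float64(-12.817972773796578), np.float64(75.3013657976325), np.float64(65.97989218711795)] [-0.55068255 -0.9574605  -2.15832202]
0.9096582610861861 -105.7943867136462
```

View pics/g5.png

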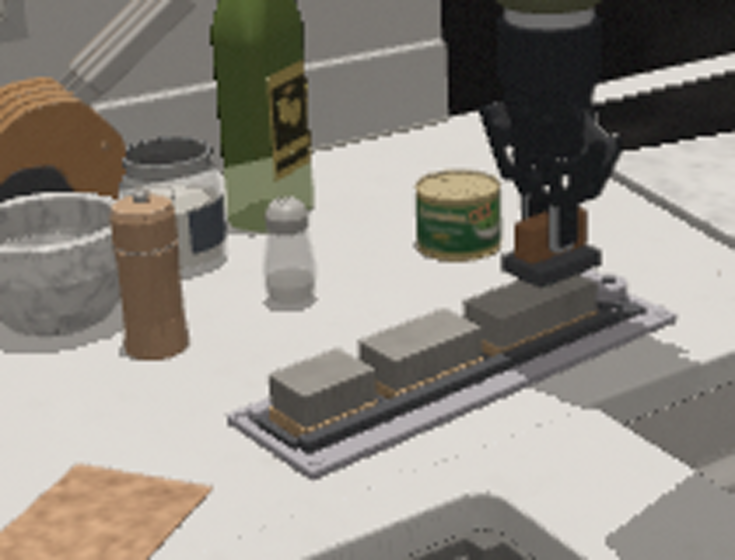

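The block hangs level over the lever end of the long stone, with its slab at about (550,262). I'll lower it gently.

Request:
servo_tool(
  commands=[
    [1,[0,0,0.005],[0,0,0]],
    [1,[0,0,0.003],[0,0,0]],
    [1,[0,0,0.001],[0,0,0]],
    [1,[0,0,0],[0,0,0]],
    [1,[0,0,0],[0,0,0]],
    [1,[0,0,0],[0,0,0]],
  ],
)

```text
time_s: 30.53
eef_pos: [466.0, -12.9, 65.8]
ee_rot: [0.0, 0.839, 0.544, 0.0]
force: [-1.2, 0.4, -3.5]
grip_width: 0.243
grip_force: 59.6
```

Request:
servo_tool(
  commands=[
    [1,[0,0,0.0007],[0,0,0]],
    [1,[0,0,0],[0,0,0]],
    [1,[0,0,0],[0,0,0]],
    [1,[0,0,0],[0,0,0]],
  ],
)

```text
time_s: 30.87
eef_pos: [465.9, -12.9, 65.1]
ee_rot: [0.0, 0.839, 0.544, 0.0]
force: [0.1, -0.5, -3.7]
grip_width: 0.242
grip_force: 59.6
```

Request:
servo_tool(
  commands=[
    [1,[0,0,0.0007],[0,0,0]],
    [1,[0,0,0],[0,0,0]],
    [1,[0,0,0],[0,0,0]],
    [1,[0,0,0],[0,0,0]],
  ],
)

```text
time_s: 31.2
eef_pos: [466.0, -12.9, 64.5]
ee_rot: [0.0, 0.839, 0.544, 0.0]
force: [-0.2, 0.0, -1.2]
grip_width: 0.245
grip_force: 59.8
```

Request:
servo_tool(
  commands=[
    [1,[0,0,0.0003],[0,0,0]],
    [1,[0,0,0],[0,0,0]],
    [1,[0,0,0],[0,0,0]],
    [1,[0,0,0],[0,0,0]],
  ],
)

```text
time_s: 31.53
eef_pos: [466.0, -12.9, 64.5]
ee_rot: [0.0, 0.839, 0.544, 0.0]
force: [-1.1, 0.1, 5.7]
grip_width: 0.248
grip_force: 60.8
```

Request:
servo_tool(
  commands=[
    [1,[0.002,0,0.0001],[0,0,0]],
    [1,[0.002,0,0],[0,0,0]],
    [1,[0.002,0,0],[0,0,0]],
    [1,[0.002,0,0],[0,0,0]],
    [1,[0.002,0,0],[0,0,0]],
    [1,[0.002,0,0],[0,0,0]],
    [1,[0.002,0,0],[0,0,0]],
    [1,[0.002,0,0],[0,0,0]],
    [1,[0.002,0,0],[0,0,0]],
    [1,[0.002,0,0],[0,0,0]],
  ],
)

```text
time_s: 32.37
eef_pos: [474.5, 5.1, 64.5]
ee_rot: [0.001, 0.839, 0.544, 0.0]
force: [-1.1, -3.2, 5.1]
grip_width: 0.243
grip_force: 60.8
```

Request:
servo_tool(
  commands=[
    [1,[0.002,0,0.0001],[0,0,0]],
    [1,[0.002,0,0],[0,0,0]],
    [1,[0.002,0,0],[0,0,0]],
    [1,[0.002,0,0],[0,0,0]],
    [1,[0.002,0,0],[0,0,0]],
    [1,[0.002,0,0],[0,0,0]],
    [1,[0.002,0,0],[0,0,0]],
    [1,[0.002,0,0],[0,0,0]],
    [1,[0.002,0,0],[0,0,0]],
    [1,[0.002,0,0],[0,0,0]],
  ],
)

```text
time_s: 33.2
eef_pos: [482.7, 23.3, 64.5]
ee_rot: [0.001, 0.839, 0.544, 0.0]
force: [-1.2, -3.1, 6.2]
grip_width: 0.243
grip_force: 60.9
```

Request:
servo_tool(
  commands=[
    [1,[0,0,0],[0,0,0]],
    [1,[0,0,0],[0,0,0]],
    [1,[0,0,0],[0,0,0]],
  ],
)

```text
time_s: 33.45
eef_pos: [482.9, 23.6, 64.5]
ee_rot: [0.001, 0.839, 0.544, 0.001]
force: [0.1, -0.1, 5.3]
grip_width: 0.244
grip_force: 60.8
```

```bash
cat > hpos.py <<'E'
from look import *
n=now(); q=np.array(n[:2])-H; print("holder x,y",round(q@Xh,2),round(q@Yh,2),"z",round(n[2],2),"psi",round(n[3],2),sense()["force"].round(1))
E
python3 hpos.py
```

```text
holder x,y 1.35 -65.75 z 64.5 psi 65.97 [ 0.1 -0.1  5.3]
```

Request:
servo_tool(
  commands=[
    [1,[-0.002,0,0],[0,0,0]],
    [1,[-0.002,0,0],[0,0,0]],
    [1,[-0.002,0,0],[0,0,0]],
    [1,[-0.002,0,0],[0,0,0]],
    [1,[-0.002,0,0],[0,0,0]],
    [1,[-0.002,0,0],[0,0,0]],
    [1,[-0.002,0,0],[0,0,0]],
    [1,[-0.002,0,0],[0,0,0]],
    [1,[-0.002,0,0],[0,0,0]],
    [1,[-0.002,0,0],[0,0,0]],
  ],
)

```text
time_s: 34.28
eef_pos: [474.8, 5.5, 64.5]
ee_rot: [0.001, 0.839, 0.544, 0.001]
force: [1.9, 2.0, 6.3]
grip_width: 0.248
grip_force: 60.8
```

Request:
servo_tool(
  commands=[
    [1,[-0.002,0,0],[0,0,0]],
    [1,[-0.002,0,0],[0,0,0]],
    [1,[-0.002,0,0],[0,0,0]],
    [1,[-0.002,0,0],[0,0,0]],
    [1,[-0.002,0,0],[0,0,0]],
    [1,[-0.002,0,0],[0,0,0]],
    [1,[-0.002,0,0],[0,0,0]],
    [1,[-0.002,0,0],[0,0,0]],
    [1,[-0.002,0,0],[0,0,0]],
    [1,[-0.002,0,0],[0,0,0]],
  ],
)

```text
time_s: 35.12
eef_pos: [466.7, -12.8, 64.5]
ee_rot: [0.001, 0.839, 0.544, 0.001]
force: [1.7, 1.9, 5.2]
grip_width: 0.243
grip_force: 60.8
```

Request:
servo_tool(
  commands=[
    [1,[-0.001,0,0],[0,0,0]],
    [1,[0,0,0],[0,0,0]],
    [1,[0,0,0],[0,0,0]],
    [1,[0,0,0],[0,0,0]],
  ],
)

```text
time_s: 35.45
eef_pos: [466.2, -13.9, 64.5]
ee_rot: [0.001, 0.839, 0.544, 0.001]
force: [0.8, 1.5, 4.9]
grip_width: 0.243
grip_force: 60.8
```

```bash
python3 hpos.py
```

```text
holder x,y 1.33 -106.75 z 64.48 psi 65.96 [0.8 1.5 4.9]
```

Request:
servo_tool(
  commands=[
    [1,[0,0,-0.005],[0,0,0]],
    [1,[0,0,-0.005],[0,0,0]],
    [1,[0.028,-0.0013,0],[0,0,0]],
    [1,[0.028,0,0],[0,0,0]],
    [1,[0.028,0,0],[0,0,0]],
    [1,[0.0277,0,0],[0,0,0]],
    [1,[0,0,0],[0,0,0]],
    [1,[0,0,0],[0,0,0]],
    [1,[0,0,0.005],[0,0,0]],
    [1,[0,0,0.003],[0,0,0]],
  ],
)

```text
time_s: 36.28
eef_pos: [509.3, 88.1, 65.4]
ee_rot: [-0.0, 0.839, 0.544, -0.0]
force: [-0.4, 0.6, -2.5]
grip_width: 0.241
grip_force: 59.7
```

Request:
servo_tool(
  commands=[
    [1,[0,0,0.0005],[0,0,0]],
    [1,[0,0,0],[0,0,0]],
    [1,[0,0,0],[0,0,0]],
    [1,[0,0,0],[0,0,0]],
    [1,[0,0,0],[0,0,0]],
  ],
)

```text
time_s: 36.7
eef_pos: [509.9, 88.6, 65.5]
ee_rot: [0.0, 0.839, 0.544, 0.0]
force: [0.6, -0.8, -3.3]
grip_width: 0.244
grip_force: 59.7
```

```bash
python3 hpos.py
```

```text
holder x,y -0.46 4.63 z 65.54 psi 65.95 [ 0.6 -0.8 -3.3]
```

Request:
servo_tool(
  commands=[
    [1,[0,0,0.0008],[0,0,0]],
    [1,[0,0,0],[0,0,0]],
    [1,[0,0,0],[0,0,0]],
    [1,[0,0,0],[0,0,0]],
  ],
)

```text
time_s: 37.03
eef_pos: [509.8, 88.8, 64.6]
ee_rot: [-0.0, 0.839, 0.544, -0.0]
force: [-0.1, 0.4, -2.9]
grip_width: 0.246
grip_force: 59.7
```

Request:
servo_tool(
  commands=[
    [1,[0,0,0.0003],[0,0,0]],
    [1,[0,0,0],[0,0,0]],
    [1,[0,0,0],[0,0,0]],
    [1,[0,0,0],[0,0,0]],
  ],
)

```text
time_s: 37.37
eef_pos: [509.9, 88.8, 64.5]
ee_rot: [0.0, 0.839, 0.544, 0.0]
force: [-0.8, -0.7, 1.2]
grip_width: 0.243
grip_force: 60.1
```

Request:
servo_tool(
  commands=[
    [1,[0,0,0.0002],[0,0,0]],
    [1,[0,0,0],[0,0,0]],
    [1,[0.002,0,0],[0,0,0]],
    [1,[0.002,0,0],[0,0,0]],
    [1,[0.002,0,0],[0,0,0]],
    [1,[0.002,0,0],[0,0,0]],
    [1,[0.002,0,0],[0,0,0]],
    [1,[0.002,0,0],[0,0,0]],
    [1,[0.002,0,0],[0,0,0]],
    [1,[0.002,0,0],[0,0,0]],
  ],
)

```text
time_s: 38.2
eef_pos: [516.8, 103.4, 64.5]
ee_rot: [0.0, 0.839, 0.544, 0.0]
force: [-1.0, -2.4, 5.2]
grip_width: 0.243
grip_force: 60.8
```

Request:
servo_tool(
  commands=[
    [1,[0.002,0,0],[0,0,0]],
    [1,[0.002,0,0],[0,0,0]],
    [1,[0.002,0,0],[0,0,0]],
    [1,[0.002,0,0],[0,0,0]],
    [1,[0.002,0,0],[0,0,0]],
    [1,[0.002,0,0],[0,0,0]],
    [1,[0.002,0,0],[0,0,0]],
    [1,[0.002,0,0],[0,0,0]],
    [1,[0,0,0],[0,0,0]],
    [1,[0,0,0],[0,0,0]],
  ],
)

```text
time_s: 39.03
eef_pos: [523.5, 118.2, 64.5]
ee_rot: [0.0, 0.839, 0.544, 0.001]
force: [-0.4, 0.5, 5.0]
grip_width: 0.246
grip_force: 60.7
```

```bash
python3 hpos.py
```

```text
holder x,y -0.09 37.22 z 64.5 psi 65.98 [-0.4  0.5  5. ]
```

Back again over the middle stone.

Request:
servo_tool(
  commands=[
    [1,[-0.002,0,0],[0,0,0]],
    [1,[-0.002,0,0],[0,0,0]],
    [1,[-0.002,0,0],[0,0,0]],
    [1,[-0.002,0,0],[0,0,0]],
    [1,[-0.002,0,0],[0,0,0]],
    [1,[-0.002,0,0],[0,0,0]],
    [1,[-0.002,0,0],[0,0,0]],
    [1,[-0.002,0,0],[0,0,0]],
    [1,[-0.002,0,0],[0,0,0]],
    [1,[-0.002,0,0],[0,0,0]],
  ],
)

```text
time_s: 39.87
eef_pos: [515.2, 100.0, 64.5]
ee_rot: [0.0, 0.839, 0.544, 0.001]
force: [0.7, 1.8, 5.4]
grip_width: 0.242
grip_force: 60.7
```

Request:
servo_tool(
  commands=[
    [1,[-0.002,0,0],[0,0,0]],
    [1,[-0.002,0,0],[0,0,0]],
    [1,[-0.002,0,0],[0,0,0]],
    [1,[-0.002,0,0],[0,0,0]],
    [1,[-0.002,0,0],[0,0,0]],
    [1,[-0.002,0,0],[0,0,0]],
    [1,[-0.001,0,0],[0,0,0]],
    [1,[0,0,0],[0,0,0]],
    [1,[0,0,0],[0,0,0]],
  ],
)

```text
time_s: 40.62
eef_pos: [509.8, 87.9, 64.5]
ee_rot: [0.0, 0.839, 0.544, 0.001]
force: [0.7, -0.4, 5.9]
grip_width: 0.242
grip_force: 60.8
```

```bash
python3 hpos.py
```

```text
holder x,y -0.19 3.98 z 64.47 psi 65.96 [ 0.7 -0.4  5.9]
```

Request:
servo_tool(
  commands=[
    [1,[0,0,-0.005],[0,0,0]],
    [1,[0,0,-0.005],[0,0,0]],
    [1,[0.03,0,0],[0,0,0]],
    [1,[0.03,0,0],[0,0,0]],
    [1,[0.029,0,0],[0,0,0]],
    [1,[0,0,0],[0,0,0]],
    [1,[0,0,0],[0,0,0]],
    [1,[0,0,0.005],[0,0,0]],
    [1,[0,0,0.003],[0,0,0]],
    [1,[0,0,0.0006],[0,0,0]],
  ],
)

```text
time_s: 41.45
eef_pos: [545.0, 168.3, 64.6]
ee_rot: [-0.0, 0.839, 0.544, -0.001]
force: [-0.2, -0.2, -3.0]
grip_width: 0.248
grip_force: 59.7
```

Request:
servo_tool(
  commands=[
    [1,[0,0,0.0004],[0,0,0]],
    [1,[0,0,0],[0,0,0]],
    [1,[0,0,0],[0,0,0]],
    [1,[0,0,0],[0,0,0]],
    [1,[0,0,0],[0,0,0]],
  ],
)

```text
time_s: 41.87
eef_pos: [545.7, 169.1, 65.2]
ee_rot: [0.0, 0.839, 0.544, 0.0]
force: [0.4, 0.1, -3.5]
grip_width: 0.245
grip_force: 59.7
```

```bash
python3 hpos.py
```

```text
holder x,y -0.47 92.71 z 65.24 psi 65.96 [ 0.4  0.1 -3.5]
```

Request:
servo_tool(
  commands=[
    [1,[0,0,0.0006],[0,0,0]],
    [1,[0,0,0],[0,0,0]],
    [1,[0,0,0],[0,0,0]],
    [1,[0,0,0.0003],[0,0,0]],
    [1,[0,0,0],[0,0,0]],
    [1,[0,0,0],[0,0,0]],
    [1,[0,0,0],[0,0,0]],
  ],
)

```text
time_s: 42.45
eef_pos: [545.7, 169.2, 64.5]
ee_rot: [0.0, 0.839, 0.544, 0.0]
force: [-2.6, -0.5, 2.3]
grip_width: 0.248
grip_force: 60.4
```

Request:
servo_tool(
  commands=[
    [1,[0,0,0.0002],[0,0,0]],
    [1,[0,0,0],[0,0,0]],
    [1,[0,0,0],[0,0,0]],
    [1,[0.002,0,0],[0,0,0]],
    [1,[0.002,0,0],[0,0,0]],
    [1,[0.002,0,0],[0,0,0]],
    [1,[0.002,0,0],[0,0,0]],
    [1,[0.002,0,0],[0,0,0]],
    [1,[0.002,0,0],[0,0,0]],
    [1,[0.002,0,0],[0,0,0]],
  ],
)

```text
time_s: 43.28
eef_pos: [551.9, 181.9, 64.5]
ee_rot: [0.0, 0.839, 0.544, 0.0]
force: [-0.7, -2.3, 6.0]
grip_width: 0.242
grip_force: 60.9
```

Request:
servo_tool(
  commands=[
    [1,[0.002,0,0],[0,0,0]],
    [1,[0.002,0,0],[0,0,0]],
    [1,[0.002,0,0],[0,0,0]],
    [1,[0.002,0,0],[0,0,0]],
    [1,[0.002,0,0],[0,0,0]],
    [1,[0.002,0,0],[0,0,0]],
    [1,[0.001,0,0],[0,0,0]],
    [1,[0,0,0],[0,0,0]],
    [1,[0,0,0],[0,0,0]],
    [1,[0,0,0],[0,0,0]],
  ],
)

```text
time_s: 44.12
eef_pos: [557.2, 194.0, 64.5]
ee_rot: [0.0, 0.839, 0.544, 0.001]
force: [-0.4, -2.0, 4.9]
grip_width: 0.243
grip_force: 60.7
```

```bash
python3 hpos.py
```

```text
holder x,y -0.06 120.16 z 64.5 psi 65.97 [-0.4 -2.   4.9]
```

Request:
servo_tool(
  commands=[
    [1,[-0.002,0,0],[0,0,0]],
    [1,[-0.002,0,0],[0,0,0]],
    [1,[-0.002,0,0],[0,0,0]],
    [1,[-0.002,0,0],[0,0,0]],
    [1,[-0.002,0,0],[0,0,0]],
    [1,[-0.002,0,0],[0,0,0]],
    [1,[-0.002,0,0],[0,0,0]],
    [1,[-0.002,0,0],[0,0,0]],
    [1,[-0.002,0,0],[0,0,0]],
    [1,[-0.002,0,0],[0,0,0]],
  ],
)

```text
time_s: 44.95
eef_pos: [549.0, 175.8, 64.5]
ee_rot: [0.0, 0.839, 0.544, 0.001]
force: [1.6, 2.3, 3.7]
grip_width: 0.244
grip_force: 60.8
```

Request:
servo_tool(
  commands=[
    [1,[-0.002,0,0],[0,0,0]],
    [1,[-0.002,0,0],[0,0,0]],
    [1,[-0.002,0,0],[0,0,0]],
    [1,[-0.002,0,0],[0,0,0]],
    [1,[0,0,0],[0,0,0]],
    [1,[0,0,0],[0,0,0]],
    [1,[0,0,0],[0,0,0]],
    [1,[0,0,0],[0,0,0]],
  ],
)

```text
time_s: 45.62
eef_pos: [545.7, 168.3, 64.5]
ee_rot: [0.0, 0.839, 0.544, 0.001]
force: [1.7, -0.1, 5.5]
grip_width: 0.249
grip_force: 60.8
```

```bash
python3 hpos.py; python3 -c "
from look import *
legs(now(),[(None,None,100,None),(619,334.4,100,106)])"
```

```text
holder x,y -0.13 91.95 z 64.5 psi 65.96 [ 1.7 -0.1  5.5]
[545.7 168.3 100.   66. ] turn 1 x az -0.000; tot [  0.    0.  -35.5] rows 1 x [ 0.      0.     -0.0355]
[619.  334.4 100.  106. ] turn 7 x az -0.953; tot [139.5 116.3  -0. ] rows 4 x [ 0.0349  0.0291 -0.    ]
```

Request:
servo_tool(
  commands=[
    [1,[0,0,-0.01],[0,0,0]],
    [1,[0,0,-0.025],[0,0,0]],
    [1,[0,0,0],[0,0,-0.953]],
    [1,[0,0,0],[0,0,-0.953]],
    [1,[0,0,0],[0,0,-0.953]],
    [1,[0,0,0],[0,0,-0.953]],
    [1,[0,0,0],[0,0,-0.953]],
    [1,[0,0,0],[0,0,-0.953]],
    [1,[0,0,0],[0,0,-0.953]],
    [1,[0,0,0],[0,0,0]],
  ],
)

```text
time_s: 46.45
eef_pos: [544.8, 168.2, 98.8]
ee_rot: [-0.0, 0.6, 0.8, -0.0]
force: [0.4, -1.2, -3.1]
grip_width: 0.246
grip_force: 59.7
```

Request:
servo_tool(
  commands=[
    [1,[0.0279,0.0233,0],[0,0,0]],
    [1,[0.0279,0.0233,0],[0,0,0]],
    [1,[0.0279,0.0233,0],[0,0,0]],
    [1,[0.0279,0.0233,0],[0,0,0]],
    [1,[0.0279,0.0233,0],[0,0,0]],
    [1,[0,0,0],[0,0,0]],
    [1,[0,0,0],[0,0,0]],
    [1,[0,0,0.03],[0,0,0]],
    [1,[0,0,0.025],[0,0,0]],
    [1,[0,0,0.015],[0,0,0]],
  ],
)

```text
time_s: 47.28
eef_pos: [617.2, 332.8, 26.0]
ee_rot: [-0.001, 0.603, 0.798, -0.002]
force: [0.4, -0.6, -3.5]
grip_width: 0.245
grip_force: 60.4
```

Request:
servo_tool(
  commands=[
    [1,[0,0,0.003],[0,0,0]],
    [1,[0,0,0.001],[0,0,0]],
    [1,[0,0,0],[0,0,0]],
    [1,[0,0,0],[0,0,0]],
    [1,[0,0,0],[0,0,0]],
  ],
)

```text
time_s: 47.7
eef_pos: [619.2, 334.4, 26.1]
ee_rot: [0.0, 0.602, 0.798, 0.001]
force: [0.1, -0.3, -2.8]
grip_width: 0.246
grip_force: 60.8
```

Request:
servo_tool(
  commands=[
    [1,[0,0,0.0015],[0,0,0]],
    [1,[0,0,0.0007],[0,0,0]],
    [1,[0,0,0.0005],[0,0,0]],
    [1,[0,0,0],[0,0,0]],
    [1,[0,0,0],[0,0,0]],
  ],
)

```text
time_s: 48.12
eef_pos: [619.0, 334.5, 23.5]
ee_rot: [0.0, 0.602, 0.799, 0.0]
force: [-2.4, -1.3, 6.2]
grip_width: 0.247
grip_force: 61.8
```

Request:
servo_tool(
  commands=[
    [-0.4,[0,0,0],[0,0,0]],
    [-0.4,[0,0,0],[0,0,0]],
    [-0.4,[0,0,0],[0,0,0]],
    [-0.4,[0,0,0],[0,0,0]],
    [-0.4,[0,0,-0.02],[0,0,0]],
    [-0.4,[0,0,-0.04],[0,0,0]],
    [-0.4,[0,0,-0.04],[0,0,0]],
    [-0.4,[0,0,0],[0,0,0]],
    [-0.4,[0,0,0],[0,0,0]],
    [-0.4,[0,0,0],[0,0,0]],
  ],
)

```text
time_s: 48.95
eef_pos: [618.5, 334.4, 121.7]
ee_rot: [-0.0, 0.602, 0.799, -0.0]
force: [-0.0, 0.1, -0.4]
grip_width: 0.699
grip_force: 0.0
```

```bash
python3 - <<'E'
from look import *
n=now();print(n)
legs(n,[(495,-98.2,125,152)])
c,R,t=cam("side"); W=cloud(c,R,t); topseg(W,(619,334),80,36,52,"rib side")
E
```

```text
[np.float64(618.4969207595196), np.float64(334.36708613036944), np.float64(121.66878812835593), np.float64(105.99311335764112)]
[495.  -98.2 125.  152. ] turn 8 x az -0.958; tot [ -94.  -439.9   -3.3] rows 11 x [-0.0085 -0.04   -0.0003]
rib side 240 mean [614.8 338.6  45. ] rect [618.9 334.4] [23.4 61. ] pca 103.9 holder -0.9 273.5
```

Request:
servo_tool(
  commands=[
    [-0.4,[0,0,0],[0,0,-0.958]],
    [-0.4,[0,0,0],[0,0,-0.958]],
    [-0.4,[0,0,0],[0,0,-0.958]],
    [-0.4,[0,0,0],[0,0,-0.958]],
    [-0.4,[0,0,0],[0,0,-0.958]],
    [-0.4,[0,0,0],[0,0,-0.958]],
    [-0.4,[0,0,0],[0,0,-0.958]],
    [-0.4,[0,0,0],[0,0,-0.958]],
    [-0.4,[-0.0085,-0.04,0],[0,0,0]],
    [-0.4,[-0.0085,-0.04,0],[0,0,0]],
  ],
)

```text
time_s: 49.83
eef_pos: [594.8, 255.9, 119.7]
ee_rot: [-0.001, 0.241, 0.971, -0.001]
force: [1.3, -0.6, 0.2]
grip_width: 0.699
grip_force: 0.0
```

Request:
servo_tool(
  commands=[
    [-0.4,[-0.0085,-0.04,0],[0,0,0]],
    [-0.4,[-0.0085,-0.04,0],[0,0,0]],
    [-0.4,[-0.0085,-0.04,0],[0,0,0]],
    [-0.4,[-0.0085,-0.04,0],[0,0,0]],
    [-0.4,[-0.0085,-0.04,0],[0,0,0]],
    [-0.4,[-0.0085,-0.04,0],[0,0,0]],
    [-0.4,[-0.0085,-0.04,0],[0,0,0]],
    [-0.4,[-0.0085,-0.04,0],[0,0,0]],
    [-0.4,[-0.0085,-0.04,0],[0,0,0]],
    [-0.4,[0,0,0],[0,0,0]],
  ],
)

```text
time_s: 50.67
eef_pos: [492.7, -103.3, 121.2]
ee_rot: [-0.001, 0.245, 0.97, -0.0]
force: [0.7, 0.5, 0.5]
grip_width: 0.702
grip_force: 0.0
```

Request:
servo_tool(
  commands=[
    [-0.4,[0,0,0],[0,0,0]],
    [-0.4,[0,0,0],[0,0,0]],
    [-0.4,[0,0,0],[0,0,0]],
    [-0.4,[0,0,0],[0,0,0]],
  ],
)

```text
time_s: 51.0
eef_pos: [494.7, -96.7, 122.0]
ee_rot: [-0.0, 0.241, 0.97, 0.0]
force: [0.2, -0.4, -0.0]
grip_width: 0.7
grip_force: 0.0
```

```bash
python3 - <<'E'
from look import *
n=now();print(n)
legs(n,[(494.3,-99,30,152)])
c,R,t=cam("side"); W=cloud(c,R,t); topseg(W,(494,-99),40,50,66,"knob side",5)
E
```

```text
[np.float64(494.7343875055153), np.float64(-96.65374467489353), np.float64(121.96336493466272), np.float64(152.0942309460946)]
[494.3 -99.   30.  152. ] turn 1 x az 0.016; tot [-0.7 -2.3 92. ] rows 3 x [-0.0002 -0.0008  0.0307]
knob side 45 mean [491.4 -94.8  58.8] rect [492.4 -95.7] [19.9 17. ] pca 20.0 holder 58.6 -170.8
```

Request:
servo_tool(
  commands=[
    [-0.4,[-0.0007,-0.0023,0.03],[0,0,0]],
    [-0.4,[0,0,0.035],[0,0,0]],
    [-0.4,[0,0,0.02],[0,0,0]],
    [-0.4,[0,0,0.006],[0,0,0]],
    [-0.4,[0,0,0],[0,0,0]],
    [-0.4,[0,0,0],[0,0,0]],
  ],
)

```text
time_s: 51.55
eef_pos: [494.8, -100.1, 32.2]
ee_rot: [0.001, 0.242, 0.97, -0.0]
force: [0.2, -0.1, -0.3]
grip_width: 0.704
grip_force: 0.0
```

Request:
servo_tool(
  commands=[
    [1,[0,0,0],[0,0,0]],
    [1,[0,0,0],[0,0,0]],
    [1,[0,0,0],[0,0,0]],
    [1,[0,0,0],[0,0,0]],
    [1,[0,0,0],[0,0,0]],
    [1,[0,0,0],[0,0,0]],
    [1,[0,0,0],[0,0,0]],
    [1,[0,0,0],[0,0,0]],
    [1,[0,0,0],[0,0,0]],
  ],
  squeeze=30,
)

```text
time_s: 52.3
eef_pos: [494.6, -100.8, 32.4]
ee_rot: [0.001, 0.242, 0.97, -0.0]
force: [-2.2, -1.6, 7.3]
grip_width: 0.246
grip_force: 30.1
```

Request:
servo_tool(
  commands=[
    [1,[0.0003,-0.0058,0],[0,0,0.895]],
    [1,[0.0003,-0.0058,0],[0,0,0.895]],
    [1,[0.0003,-0.0058,0],[0,0,0.895]],
    [1,[0.0003,-0.0058,0],[0,0,0.895]],
    [1,[0.0003,-0.0058,0],[0,0,0.895]],
    [1,[0.0003,-0.0058,0],[0,0,0.895]],
    [1,[0.0003,-0.0058,0],[0,0,0.895]],
    [1,[0.0003,-0.0058,0],[0,0,0.895]],
    [1,[0,0,0],[0,0,0]],
  ],
)

```text
time_s: 53.05
eef_pos: [459.1, -130.1, 32.4]
ee_rot: [0.0, 0.582, 0.813, -0.0]
force: [-4.3, -1.0, 8.4]
grip_width: 0.247
grip_force: 30.3
```

Request:
servo_tool(
  commands=[
    [1,[0.0004,-0.0058,0],[0,0,0.895]],
    [1,[0.0004,-0.0058,0],[0,0,0.895]],
    [1,[0.0004,-0.0058,0],[0,0,0.895]],
    [1,[0.0004,-0.0058,0],[0,0,0.895]],
    [1,[0.0004,-0.0058,0],[0,0,0.895]],
    [1,[0.0004,-0.0058,0],[0,0,0.895]],
    [1,[0.0004,-0.0058,0],[0,0,0.895]],
    [1,[0.0004,-0.0058,0],[0,0,0.895]],
    [1,[0,0,0],[0,0,0]],
    [1,[0,0,0],[0,0,0]],
  ],
)

```text
time_s: 53.88
eef_pos: [414.4, -127.5, 32.4]
ee_rot: [0.001, 0.838, 0.545, -0.0]
force: [-4.6, -4.7, 9.7]
grip_width: 0.248
grip_force: 30.8
```

```bash
python3 - <<'E'
from plan import *
n=np.array(now()); h=hp(0,-168); v=n[:2]-h; print(n,np.hypot(*v),np.degrees(np.arctan2(v[1],v[0]))+114,sense()["force"])
E
```

```text
[ 414.39881986 -127.54530043   32.36153758   66.07768569] 63.67317349532215 0.22516038199873378 [-4.55974525 -4.66235579  9.7453692 ]
```

Lever is open. I'll release, lift, and re-measure the stones.

Request:
servo_tool(
  commands=[
    [-0.4,[0,0,0],[0,0,0]],
    [-0.4,[0,0,0],[0,0,0]],
    [-0.4,[0,0,0],[0,0,0]],
    [-0.4,[0,0,-0.02],[0,0,0]],
    [-0.4,[0,0,-0.035],[0,0,0]],
    [-0.4,[0,0,-0.035],[0,0,0]],
    [-0.4,[0,0,0],[0,0,0]],
    [-0.4,[0,0,0],[0,0,0]],
  ],
)

```text
time_s: 54.55
eef_pos: [414.8, -126.9, 122.6]
ee_rot: [0.002, 0.838, 0.545, 0.001]
force: [1.1, -0.1, -1.1]
grip_width: 0.697
grip_force: 0.0
```

```bash
python3 - <<'E'
from look import *
c,R,t=cam("top"); W=cloud(c,R,t)
topseg(W,H,170,36,56,"stone"); topseg(W,(619,334),80,33,60,"rib")
c,R,t=cam("side"); W=cloud(c,R,t); save(c["pixels"][120:280,110:320],"g6.png",3.5)
n=now(); print(n)
b=hp(0,106)
legs(n,[(*b,100,66),(None,None,18,None),(None,None,100,None),(349,-305.1,100,53),(None,None,23,None)])
E
```

```text
stone 198 mean [550.9 180.4  43.5] rect [551.6 181.2] [59.6 43.7] pca 67.6 holder 0.0 106.2
stone 267 mean [516.5 103.   43.4] rect [516.9 103.8] [78.3 44.3] pca 66.5 holder -0.2 21.4
stone 335 mean [473.3   6.1  43.3] rect [473.9   6.2] [97.8 44.5] pca 66.1 holder 0.2 -85.3
rib 47 mean [689.8 327.   43.5] rect [688.7 325. ] [41.9 15.7] pca 92.4 holder 66.8 293.3
[np.float64(413.6740955246112), np.float64(-126.2387669448801), np.float64(120.51715425537152), np.float64(66.06887996943573)]
[551.5 181.  100.   66. ] turn 1 x az 0.011; tot [336.8   0.9  20.5] rows 9 x [0.0374 0.0001 0.0023]
[551.5 181.   18.   66. ] turn 1 x az -0.000; tot [ 0.  0. 82.] rows 3 x [0.     0.     0.0273]
[551.5 181.  100.   66. ] turn 1 x az -0.000; tot [  0.   0. -82.] rows 3 x [ 0.      0.     -0.0273]
[ 349.  -305.1  100.    53. ] turn 3 x az 0.722; tot [-510.1  130.8   -0. ] rows 13 x [-0.0392  0.0101 -0.    ]
[ 349.  -305.1   23.    53. ] turn 1 x az -0.000; tot [ 0.  0. 77.] rows 2 x [0.     0.     0.0385]
```

View pics/g6.png

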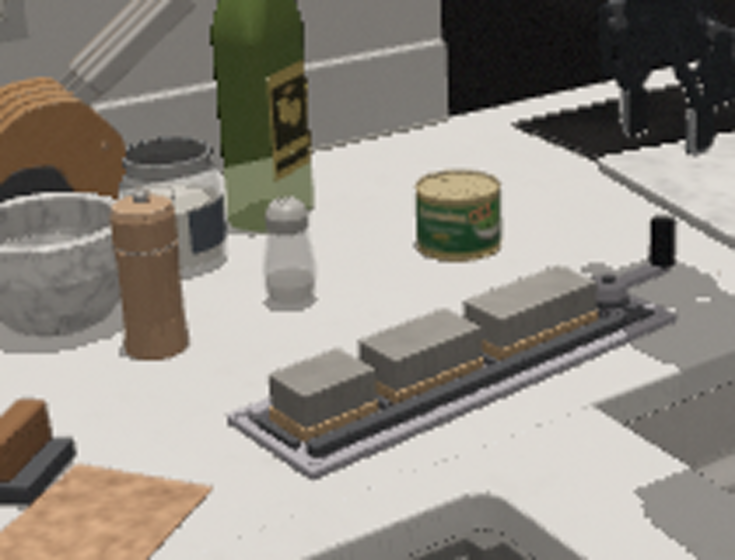

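The lever is open and the stones are flat, but the block has been knocked off its pad (crop (25,445), pad at (110,520)). I'll measure it and put it back first.

```bash
python3 - <<'E'
from look import *
c,R,t=cam("top"); W=cloud(c,R,t)
topseg(W,(680,330),90,33,60,"rib");topseg(W,(680,330),90,9,24,"slab",10)
save(c["pixels"][110:230,110:270],"g7.png",4)
c,R,t=cam("side"); W=cloud(c,R,t)
topseg(W,(680,330),90,37,60,"rib side")
E
```

```text
rib 111 mean [696.6 315.3  43.1] rect [697.1 316. ] [25.1 58.7] pca 102.9 holder 78.1 288.5
slab 91 mean [685.7 309.2  15.6] rect [696.5 315.4] [46.3 65.3] pca 118.3 holder 77.8 287.8
rib side 195 mean [693.9 321.8  44.2] rect [697.7 317.9] [23.1 61.1] pca 101.8 holder 77.9 290.5
```

View pics/g7.png

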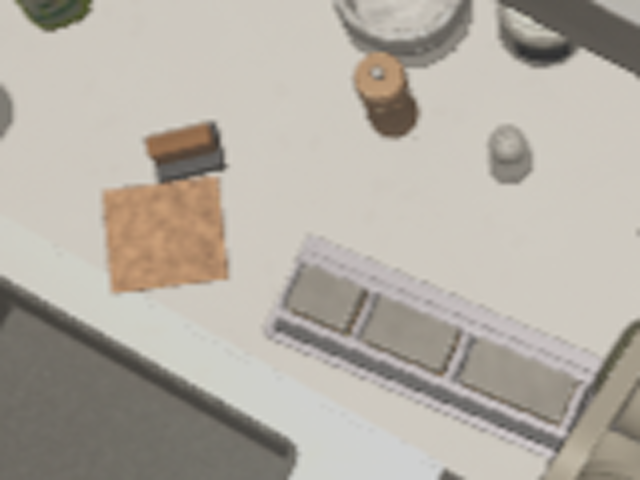

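The block now stands at about (697,316) on the worktop, beside the pad (crop (185,150)). That is slightly beyond tool-down reach, so I'll straddle the rib off-centre with the gripper fully open and let the far finger draw the block in.

```bash
python3 - <<'E'
from look import *
legs(now(),[(620,290,115,104),(674.9,310.9,115,104),(None,None,21,None)])
E
```

```text
[620 290 115 104] turn 7 x az -0.903; tot [353.9 301.    5.2] rows 9 x [0.0393 0.0334 0.0006]
[674.9 310.9 115.  104. ] turn 1 x az -0.000; tot [ 7.  58.3 -0. ] rows 2 x [ 0.0035  0.0292 -0.    ]
[674.9 310.9  21.  104. ] turn 1 x az -0.000; tot [ 0.  0. 94.] rows 3 x [0.     0.     0.0313]
```

Request:
servo_tool(
  commands=[
    [-1,[0,0,0],[0,0,-0.903]],
    [-1,[0,0,0],[0,0,-0.903]],
    [-1,[0,0,0],[0,0,-0.903]],
    [-1,[0,0,0],[0,0,-0.903]],
    [-1,[0,0,0],[0,0,-0.903]],
    [-1,[0,0,0],[0,0,-0.903]],
    [-1,[0,0,0],[0,0,-0.903]],
    [-1,[0,0,0],[0,0,0]],
  ],
)

```text
time_s: 55.42
eef_pos: [413.7, -126.4, 120.4]
ee_rot: [-0.001, 0.614, 0.789, -0.0]
force: [0.7, -0.8, -0.1]
grip_width: 0.999
grip_force: 0.0
```

Request:
servo_tool(
  commands=[
    [-1,[0.0295,0.0251,0],[0,0,0]],
    [-1,[0.0295,0.0251,0],[0,0,0]],
    [-1,[0.0295,0.0251,0],[0,0,0]],
    [-1,[0.0295,0.0251,0],[0,0,0]],
    [-1,[0.0295,0.0251,0],[0,0,0]],
    [-1,[0.0295,0.0251,0],[0,0,0]],
    [-1,[0.0295,0.0251,0],[0,0,0]],
    [-1,[0.0295,0.0251,0],[0,0,0]],
    [-1,[0.0295,0.0251,0],[0,0,0]],
    [-1,[0.0295,0.0251,0],[0,0,0]],
  ],
)

```text
time_s: 56.25
eef_pos: [586.5, 222.2, 120.2]
ee_rot: [-0.001, 0.617, 0.787, -0.001]
force: [-0.5, -0.4, 0.7]
grip_width: 1.001
grip_force: 0.0
```

Request:
servo_tool(
  commands=[
    [-1,[0.0295,0.0251,0],[0,0,0]],
    [-1,[0.0295,0.0251,0],[0,0,0]],
    [-1,[0.002,0.015,0],[0,0,0]],
    [-1,[0.002,0.015,0],[0,0,0]],
    [-1,[0.002,0.015,0],[0,0,0]],
    [-1,[0.001,0.0133,0],[0,0,0]],
    [-1,[0,0,0],[0,0,0]],
    [-1,[0,0,0],[0,0,0]],
    [-1,[0,0,0],[0,0,0]],
  ],
)

```text
time_s: 57.0
eef_pos: [675.1, 310.4, 120.5]
ee_rot: [-0.0, 0.616, 0.788, -0.001]
force: [0.6, 0.2, 0.7]
grip_width: 0.999
grip_force: 0.0
```

```bash
python3 - <<'E'
from look import *
n=now(); print(n,sense()["joints"].round(2))
legs(n,[(674.9,310.9,21,104)])
E
```

```text
[np.float64(675.0565393642715), np.float64(310.353496256056), np.float64(120.50076046211215), np.float64(103.91087199762883)] [0.27 0.91 0.8  0.   1.43 0.03]
[674.9 310.9  21.  104. ] turn 1 x az -0.015; tot [ 0.6 -0.  99.5] rows 3 x [ 0.0002 -0.      0.0332]
```

Request:
servo_tool(
  commands=[
    [-1,[0,0,0.03],[0,0,0]],
    [-1,[0,0,0.03],[0,0,0]],
    [-1,[0,0,0.025],[0,0,0]],
    [-1,[0,0,0.01],[0,0,0]],
    [-1,[0,0,0.004],[0,0,0]],
    [-1,[0,0,0],[0,0,0]],
    [-1,[0,0,0],[0,0,0]],
  ],
)

```text
time_s: 57.58
eef_pos: [676.5, 310.8, 24.3]
ee_rot: [0.001, 0.616, 0.788, 0.001]
force: [0.3, -0.1, 1.0]
grip_width: 0.994
grip_force: 0.0
```

Request:
servo_tool(
  commands=[
    [-0.7,[0,0,0],[0,0,0]],
    [-0.4,[0,0,0],[0,0,0]],
    [-0.1,[0,0,0],[0,0,0]],
    [0.1,[0,0,0],[0,0,0]],
    [0.3,[0,0,0],[0,0,0]],
    [1,[0,0,0],[0,0,0]],
    [1,[0,0,0],[0,0,0]],
    [1,[0,0,0],[0,0,0]],
    [1,[0,0,0],[0,0,0]],
    [1,[0,0,0],[0,0,0]],
  ],
  squeeze=50,
)

```text
time_s: 58.42
eef_pos: [685.7, 313.0, 34.5]
ee_rot: [0.01, 0.616, 0.788, 0.014]
force: [23.2, 7.4, 29.1]
grip_width: 0.259
grip_force: 48.1
```

Request:
servo_tool(
  commands=[
    [1,[0,0,0],[0,0,0]],
    [1,[0,0,0],[0,0,0]],
    [1,[0,0,0],[0,0,0]],
    [1,[0,0,0],[0,0,0]],
  ],
)

```text
time_s: 58.75
eef_pos: [685.6, 313.0, 34.5]
ee_rot: [0.01, 0.616, 0.788, 0.014]
force: [22.9, 8.1, 29.8]
grip_width: 0.256
grip_force: 48.1
```

```bash
python3 - <<'E'
from look import *
c,R,t=cam("side"); save(c["pixels"][150:310,60:270],"g8.png",3.5); print(now(),sense()["joints"].round(2),sense()["wrist_torque"].round(2))
E
```

```text
[np.float64(685.6406915555425), np.float64(313.013691433204), np.float64(34.44779431041021), np.float64(103.95307863103542)] [0.27 0.99 0.88 0.   1.24 0.03] [ 1.36 -4.49  0.06]
```

View pics/g8.png

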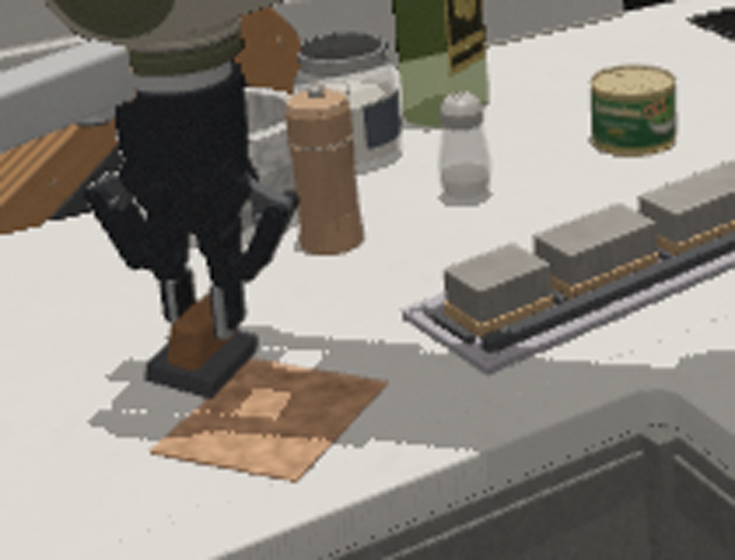

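Request:
servo_tool(
  commands=[
    [1,[0,0.009,-0.012],[0,0,0]],
    [1,[0,0,0],[0,0,0]],
    [-0.4,[0,0,0],[0,0,0]],
    [-0.4,[0,0,0],[0,0,0]],
    [-0.4,[0,0,0],[0,0,0]],
    [-0.4,[0,0,0],[0,0,0]],
    [-0.4,[0,0,0],[0,0,0]],
  ],
)

```text
time_s: 59.38
eef_pos: [684.1, 312.7, 33.8]
ee_rot: [-0.0, 0.616, 0.788, -0.0]
force: [0.1, -0.8, -0.6]
grip_width: 0.701
grip_force: 0.0
```

```bash
python3 - <<'E'
from look import *
print(now(),sense()["force"])
for k in("top","side"):
    c,R,t=cam(k); W=cloud(c,R,t); topseg(W,(685,313),60,2 if k=="side" else 8,28,"slab "+k,8);topseg(W,(685,313),60,30,50,"rib "+k,8)
E
```

```text
[np.float64(684.0854411429808), np.float64(312.69412964741156), np.float64(33.797083052970265), np.float64(103.98948058257524)] [ 0.14386857 -0.76513443 -0.6197975 ]
slab top 24 mean [686.1 285.6  16.4] rect [691.  288.6] [44.8 12.3] pca 8.5 holder 83.7 261.0
rib top 10 mean [693.4 287.1  41.5] rect [694.3 288.3] [18.2  4.4] pca 16.3 holder 86.9 262.1
slab side 673 mean [662.3 323.4  10.5] rect [669.  317.1] [88.8 87.1] pca 74.3 holder 52.0 278.1
rib side 259 mean [681.6 321.7  41.9] rect [685.8 316.1] [21.8 60. ] pca 100.5 holder 67.8 284.0
rib side 28 mean [714.3 322.8  45.4] rect [713.9 321.8] [22.7  8.3] pca 95.3 holder 91.1 300.6
rib side 16 mean [648.2 312.3  45.5] rect [648.8 312.3] [12.   9.5] pca 70.8 holder 35.5 265.5
```

Request:
servo_tool(
  commands=[
    [-0.4,[0.002,0.001,0.006],[0,0,0]],
    [-0.4,[0,0,0.006],[0,0,0]],
    [-0.4,[0,0,0],[0,0,0]],
    [-0.4,[0,0,0],[0,0,0]],
    [-0.4,[0,0,0],[0,0,0]],
  ],
)

```text
time_s: 59.9
eef_pos: [684.9, 314.9, 22.2]
ee_rot: [-0.0, 0.616, 0.788, -0.0]
force: [0.1, 0.7, -1.0]
grip_width: 0.703
grip_force: 0.0
```

Request:
servo_tool(
  commands=[
    [1,[0,0,0],[0,0,0]],
    [1,[0,0,0],[0,0,0]],
    [1,[0,0,0],[0,0,0]],
    [1,[0,0,0],[0,0,0]],
    [1,[0,0,0],[0,0,0]],
    [1,[0,0,0],[0,0,0]],
    [1,[0,0,0],[0,0,0]],
    [1,[0,0,0],[0,0,0]],
    [1,[0,0,0],[0,0,0]],
  ],
)

```text
time_s: 60.65
eef_pos: [685.4, 314.9, 22.9]
ee_rot: [0.0, 0.616, 0.788, 0.001]
force: [2.5, 0.1, 6.1]
grip_width: 0.247
grip_force: 50.4
```

Request:
servo_tool(
  commands=[
    [1,[0,0,-0.01],[0,0,0]],
    [1,[0,0,-0.01],[0,0,0]],
    [1,[0,0,0],[0,0,0]],
    [1,[0.0175,-0.03,0],[0,0,0]],
    [1,[0.0175,-0.0297,0],[0,0,0]],
    [1,[0,0,0],[0,0,0]],
    [1,[0,0,0],[0,0,0]],
    [1,[0,0,0],[0,0,0]],
    [1,[0,0,0.01],[0,0,0]],
    [1,[0,0,0.004],[0,0,0]],
  ],
)

```text
time_s: 61.48
eef_pos: [619.0, 333.8, 26.8]
ee_rot: [-0.0, 0.616, 0.788, -0.0]
force: [0.8, -0.3, -4.3]
grip_width: 0.247
grip_force: 50.2
```

Request:
servo_tool(
  commands=[
    [1,[0,0,0],[0,0,0]],
    [1,[0,0,0],[0,0,0]],
    [1,[0,0,0],[0,0,0]],
    [1,[0,0,0],[0,0,0]],
  ],
)

```text
time_s: 61.82
eef_pos: [618.9, 334.4, 28.5]
ee_rot: [0.0, 0.616, 0.788, 0.0]
force: [-0.0, 0.0, -2.3]
grip_width: 0.247
grip_force: 50.2
```

Request:
servo_tool(
  commands=[
    [1,[0,0,0.0015],[0,0,0]],
    [1,[0,0,0.0008],[0,0,0]],
    [1,[0,0,0.0006],[0,0,0]],
    [1,[0,0,0],[0,0,0]],
    [1,[0,0,0],[0,0,0]],
  ],
)

```text
time_s: 62.23
eef_pos: [618.5, 334.4, 25.4]
ee_rot: [-0.0, 0.616, 0.788, -0.0]
force: [0.4, 0.6, -3.4]
grip_width: 0.25
grip_force: 50.2
```

Request:
servo_tool(
  commands=[
    [-0.4,[0,0,0],[0,0,0]],
    [-0.4,[0,0,0],[0,0,0]],
    [-0.4,[0,0,0],[0,0,0]],
    [-0.4,[0,0,0],[0,0,0]],
    [-0.4,[0,0,-0.02],[0,0,0]],
    [-0.4,[0,0,-0.03],[0,0,0]],
    [-0.4,[0,0,-0.03],[0,0,0]],
    [-0.4,[0,0,0],[0,0,0]],
    [-0.4,[0,0,0],[0,0,0]],
  ],
)

```text
time_s: 62.98
eef_pos: [619.4, 334.8, 107.6]
ee_rot: [0.001, 0.616, 0.788, 0.002]
force: [0.5, 0.0, -1.8]
grip_width: 0.699
grip_force: 0.0
```

```bash
python3 - <<'E'
from look import *
c,R,t=cam("side"); W=cloud(c,R,t); topseg(W,(619,334),70,36,52,"rib side")
n=now(); print(n)
b=hp(0,106)
legs(n,[(*b,105,66),(None,None,18,None),(None,None,100,None),(349,-305.1,100,53),(None,None,23,None)])
E
```

```text
rib side 233 mean [613.7 340.4  45.2] rect [616.9 336.6] [21.9 60.1] pca 102.4 holder -3.6 274.7
[np.float64(618.5672834652281), np.float64(334.4785173174849), np.float64(105.59492556951112), np.float64(103.9860564679346)]
[551.5 181.  105.   66. ] turn 7 x az 0.904; tot [-167.4    1.2    0.6] rows 5 x [-0.0335  0.0002  0.0001]
[551.5 181.   18.   66. ] turn 1 x az -0.000; tot [ 0.  0. 87.] rows 3 x [0.    0.    0.029]
[551.5 181.  100.   66. ] turn 1 x az -0.000; tot [  0.   0. -82.] rows 3 x [ 0.      0.     -0.0273]
[ 349.  -305.1  100.    53. ] turn 3 x az 0.722; tot [-510.1  130.8   -0. ] rows 13 x [-0.0392  0.0101 -0.    ]
[ 349.  -305.1   23.    53. ] turn 1 x az -0.000; tot [ 0.  0. 77.] rows 2 x [0.     0.     0.0385]
```

Request:
servo_tool(
  commands=[
    [-0.45,[0,0,0],[0,0,0.904]],
    [-0.45,[0,0,0],[0,0,0.904]],
    [-0.45,[0,0,0],[0,0,0.904]],
    [-0.45,[0,0,0],[0,0,0.904]],
    [-0.45,[0,0,0],[0,0,0.904]],
    [-0.45,[0,0,0],[0,0,0.904]],
    [-0.45,[0,0,0],[0,0,0.904]],
    [-0.45,[-0.0335,0.0002,0],[0,0,0]],
    [-0.45,[-0.0335,0.0002,0],[0,0,0]],
    [-0.45,[-0.0335,0.0002,0],[0,0,0]],
  ],
)

```text
time_s: 63.87
eef_pos: [576.6, 241.3, 103.5]
ee_rot: [-0.0, 0.838, 0.545, -0.001]
force: [0.9, 0.1, 0.1]
grip_width: 0.725
grip_force: 0.0
```

Request:
servo_tool(
  commands=[
    [-0.45,[-0.0335,0.0002,0],[0,0,0]],
    [-0.45,[-0.0334,0.0002,0],[0,0,0]],
    [-0.45,[0,0,0],[0,0,0]],
    [-0.45,[0,0,0.03],[0,0,0]],
    [-0.45,[0,0,0.03],[0,0,0]],
    [-0.45,[0,0,0.02],[0,0,0]],
    [-0.45,[0,0,0.005],[0,0,0]],
    [-0.45,[0,0,0],[0,0,0]],
    [-0.45,[0,0,0],[0,0,0]],
  ],
)

```text
time_s: 64.62
eef_pos: [551.8, 181.3, 20.9]
ee_rot: [0.0, 0.839, 0.545, 0.0]
force: [1.2, -0.8, 0.7]
grip_width: 0.721
grip_force: 0.0
```

Request:
servo_tool(
  commands=[
    [1,[0,0,0],[0,0,0]],
    [1,[0,0,0],[0,0,0]],
    [1,[0,0,0],[0,0,0]],
    [1,[0,0,0],[0,0,0]],
    [1,[0,0,0],[0,0,0]],
    [1,[0,0,0],[0,0,0]],
    [1,[0,0,0],[0,0,0]],
  ],
  squeeze=40,
)

```text
time_s: 65.2
eef_pos: [552.1, 181.4, 21.8]
ee_rot: [0.0, 0.839, 0.545, 0.001]
force: [-1.2, 1.3, 6.4]
grip_width: 0.53
grip_force: 42.2
```

Request:
servo_tool(
  commands=[
    [1,[0,0,-0.01],[0,0,0]],
    [1,[0,0,-0.03],[0,0,0]],
    [1,[0,0,-0.039],[0,0,0]],
    [1,[0,0,0],[0,0,0.722]],
    [1,[0,0,0],[0,0,0.722]],
    [1,[0,0,0],[0,0,0.722]],
    [1,[-0.0393,0.0101,0],[0,0,0]],
    [1,[-0.0393,0.0101,0],[0,0,0]],
    [1,[-0.0393,0.0101,0],[0,0,0]],
    [1,[-0.0393,0.0101,0],[0,0,0]],
  ],
)

```text
time_s: 66.03
eef_pos: [488.1, 29.9, 100.1]
ee_rot: [0.0, 0.895, 0.447, 0.0]
force: [1.4, -1.2, -1.5]
grip_width: 0.533
grip_force: 41.9
```

Request:
servo_tool(
  commands=[
    [1,[-0.0393,0.0101,0],[0,0,0]],
    [1,[-0.0393,0.0101,0],[0,0,0]],
    [1,[-0.0393,0.0101,0],[0,0,0]],
    [1,[-0.0393,0.0101,0],[0,0,0]],
    [1,[-0.0393,0.0101,0],[0,0,0]],
    [1,[-0.0393,0.0101,0],[0,0,0]],
    [1,[-0.0393,0.0101,0],[0,0,0]],
    [1,[-0.0393,0.0101,0],[0,0,0]],
    [1,[-0.0393,0.0101,0],[0,0,0]],
    [1,[0,0,0],[0,0,0]],
  ],
)

```text
time_s: 66.87
eef_pos: [346.9, -312.0, 100.5]
ee_rot: [0.002, 0.896, 0.444, -0.0]
force: [1.2, 1.3, -2.1]
grip_width: 0.528
grip_force: 41.8
```

Request:
servo_tool(
  commands=[
    [1,[0,0,0],[0,0,0]],
    [1,[0,0,0],[0,0,0]],
    [1,[0,0,0.03],[0,0,0]],
    [1,[0,0,0.025],[0,0,0]],
    [1,[0,0,0.013],[0,0,0]],
    [1,[0,0,0.003],[0,0,0]],
    [1,[0,0,0],[0,0,0]],
    [1,[0,0,0],[0,0,0]],
    [1,[0,0,0],[0,0,0]],
  ],
)

```text
time_s: 67.62
eef_pos: [349.6, -306.2, 29.5]
ee_rot: [0.001, 0.895, 0.447, 0.0]
force: [-0.2, -0.0, -2.5]
grip_width: 0.53
grip_force: 41.8
```

Request:
servo_tool(
  commands=[
    [1,[0,0,0.002],[0,0,0]],
    [1,[0,0,0.001],[0,0,0]],
    [1,[0,0,0.0007],[0,0,0]],
    [1,[0,0,0.0004],[0,0,0]],
    [1,[0,0,0],[0,0,0]],
    [1,[0,0,0],[0,0,0]],
  ],
)

```text
time_s: 68.12
eef_pos: [349.2, -306.2, 25.8]
ee_rot: [0.001, 0.895, 0.446, 0.0]
force: [-3.2, 5.2, 16.9]
grip_width: 0.529
grip_force: 44.2
```

Request:
servo_tool(
  commands=[
    [-0.4,[0,0,0],[0,0,0]],
    [-0.4,[0,0,0],[0,0,0]],
    [-0.4,[0,0,0],[0,0,0]],
    [-0.4,[0,0,-0.01],[0,0,0]],
    [-0.4,[0,0,-0.03],[0,0,0]],
    [-0.4,[0,0,-0.035],[0,0,0]],
    [-0.45,[0,0,0],[0,0,0]],
    [-0.45,[0,0,0],[0,0,0]],
  ],
)

```text
time_s: 68.78
eef_pos: [349.5, -306.8, 101.1]
ee_rot: [0.002, 0.895, 0.446, 0.0]
force: [0.3, 0.4, -1.3]
grip_width: 0.729
grip_force: 0.0
```

```bash
python3 - <<'E'
from look import *
n=now(); print(n)
b=hp(0,20.8)
legs(n,[(*b,100,66),(None,None,20,None),(None,None,100,None),(411,-361.3,100,48.7),(None,None,23,None)])
E
```

```text
[np.float64(349.53764035089443), np.float64(-306.78957864142774), np.float64(101.13504076477746), np.float64(53.022340115345806)]
[516.9 103.2 100.   66. ] turn 3 x az -0.721; tot [442.6 -13.9   1.1] rows 12 x [ 0.0369 -0.0012  0.0001]
[516.9 103.2  20.   66. ] turn 1 x az -0.000; tot [ 0.  0. 80.] rows 2 x [0.   0.   0.04]
[516.9 103.2 100.   66. ] turn 1 x az -0.000; tot [  0.   0. -80.] rows 2 x [ 0.    0.   -0.04]
[ 411.  -361.3  100.    48.7] turn 3 x az 0.961; tot [-418.8  227.    -0. ] rows 11 x [-0.0381  0.0206 -0.    ]
[ 411.  -361.3   23.    48.7] turn 1 x az -0.000; tot [ 0.  0. 77.] rows 2 x [0.     0.     0.0385]
```

Request:
servo_tool(
  commands=[
    [-0.45,[0,0,0],[0,0,-0.721]],
    [-0.45,[0,0,0],[0,0,-0.721]],
    [-0.45,[0,0,0],[0,0,-0.721]],
    [-0.45,[0.0369,-0.0012,0],[0,0,0]],
    [-0.45,[0.0369,-0.0012,0],[0,0,0]],
    [-0.45,[0.0369,-0.0012,0],[0,0,0]],
    [-0.45,[0.0369,-0.0012,0],[0,0,0]],
    [-0.45,[0.0369,-0.0012,0],[0,0,0]],
    [-0.45,[0.0369,-0.0012,0],[0,0,0]],
    [-0.45,[0.0369,-0.0012,0],[0,0,0]],
  ],
)

```text
time_s: 69.62
eef_pos: [446.2, -64.6, 98.5]
ee_rot: [-0.001, 0.839, 0.545, -0.001]
force: [0.7, 0.1, -0.2]
grip_width: 0.724
grip_force: 0.0
```

Request:
servo_tool(
  commands=[
    [-0.45,[0.0369,-0.0012,0],[0,0,0]],
    [-0.45,[0.0369,-0.0012,0],[0,0,0]],
    [-0.45,[0.0369,-0.0012,0],[0,0,0]],
    [-0.45,[0.0369,-0.0012,0],[0,0,0]],
    [-0.45,[0.0369,-0.0012,0],[0,0,0]],
    [-0.45,[0,0,0],[0,0,0]],
    [-0.45,[0,0,0],[0,0,0]],
    [-0.45,[0,0,0],[0,0,0]],
    [-0.45,[0,0,0],[0,0,0]],
  ],
)

```text
time_s: 70.37
eef_pos: [515.4, 103.4, 98.8]
ee_rot: [-0.0, 0.839, 0.544, -0.001]
force: [0.1, -0.2, 0.3]
grip_width: 0.723
grip_force: 0.0
```

Request:
servo_tool(
  commands=[
    [-0.45,[0,0,0.03],[0,0,0]],
    [-0.45,[0,0,0.03],[0,0,0]],
    [-0.45,[0,0,0.015],[0,0,0]],
    [-0.45,[0,0,0.005],[0,0,0]],
    [-0.45,[0,0,0],[0,0,0]],
    [-0.45,[0,0,0],[0,0,0]],
  ],
)

```text
time_s: 70.87
eef_pos: [516.4, 103.8, 20.2]
ee_rot: [0.0, 0.839, 0.544, 0.0]
force: [0.7, -0.2, 1.2]
grip_width: 0.724
grip_force: 0.0
```

Request:
servo_tool(
  commands=[
    [1,[0,0,0],[0,0,0]],
    [1,[0,0,0],[0,0,0]],
    [1,[0,0,0],[0,0,0]],
    [1,[0,0,0],[0,0,0]],
    [1,[0,0,0],[0,0,0]],
    [1,[0,0,0],[0,0,0]],
    [1,[0,0,0],[0,0,0]],
  ],
)

```text
time_s: 71.45
eef_pos: [516.8, 104.2, 20.7]
ee_rot: [0.001, 0.839, 0.545, 0.001]
force: [-1.4, -1.8, 6.1]
grip_width: 0.531
grip_force: 42.0
```

Request:
servo_tool(
  commands=[
    [1,[0,0,-0.01],[0,0,0]],
    [1,[0,0,-0.03],[0,0,0]],
    [1,[0,0,-0.039],[0,0,0]],
    [1,[0,0,0],[0,0,0.961]],
    [1,[0,0,0],[0,0,0.961]],
    [1,[0,0,0],[0,0,0.961]],
    [1,[-0.0349,0.0189,0],[0,0,0]],
    [1,[-0.0349,0.0189,0],[0,0,0]],
    [1,[-0.0349,0.0189,0],[0,0,0]],
    [1,[-0.0349,0.0189,0],[0,0,0]],
  ],
)

```text
time_s: 72.28
eef_pos: [479.9, -51.7, 99.2]
ee_rot: [0.0, 0.911, 0.413, 0.0]
force: [1.2, -0.2, -1.9]
grip_width: 0.531
grip_force: 42.0
```

Request:
servo_tool(
  commands=[
    [1,[-0.0349,0.0189,0],[0,0,0]],
    [1,[-0.0349,0.0189,0],[0,0,0]],
    [1,[-0.0349,0.0189,0],[0,0,0]],
    [1,[-0.0349,0.0189,0],[0,0,0]],
    [1,[-0.0349,0.0189,0],[0,0,0]],
    [1,[-0.0349,0.0189,0],[0,0,0]],
    [1,[-0.0349,0.0189,0],[0,0,0]],
    [1,[-0.0349,0.0189,0],[0,0,0]],
    [1,[0,0,0],[0,0,0]],
    [1,[0,0,0],[0,0,0]],
  ],
)

```text
time_s: 73.12
eef_pos: [409.2, -361.4, 98.7]
ee_rot: [0.0, 0.912, 0.411, 0.0]
force: [0.3, -0.2, -2.0]
grip_width: 0.53
grip_force: 42.1
```

Request:
servo_tool(
  commands=[
    [1,[0,0,0],[0,0,0]],
    [1,[0,0,0],[0,0,0]],
    [1,[0,0,0.03],[0,0,0]],
    [1,[0,0,0.025],[0,0,0]],
    [1,[0,0,0.013],[0,0,0]],
    [1,[0,0,0.003],[0,0,0]],
    [1,[0,0,0],[0,0,0]],
    [1,[0,0,0],[0,0,0]],
    [1,[0,0,0],[0,0,0]],
  ],
)

```text
time_s: 73.87
eef_pos: [410.6, -360.2, 28.6]
ee_rot: [0.001, 0.911, 0.413, 0.0]
force: [0.1, 0.2, -2.5]
grip_width: 0.53
grip_force: 42.0
```

Request:
servo_tool(
  commands=[
    [1,[0,0,0.002],[0,0,0]],
    [1,[0,0,0.001],[0,0,0]],
    [1,[0,0,0.0007],[0,0,0]],
    [1,[0,0,0.0004],[0,0,0]],
    [1,[0,0,0],[0,0,0]],
    [1,[0,0,0],[0,0,0]],
  ],
)

```text
time_s: 74.37
eef_pos: [410.2, -360.2, 24.7]
ee_rot: [0.001, 0.911, 0.412, 0.0]
force: [-2.9, 5.0, 12.5]
grip_width: 0.527
grip_force: 43.8
```

Request:
servo_tool(
  commands=[
    [-0.4,[0,0,0],[0,0,0]],
    [-0.4,[0,0,0],[0,0,0]],
    [-0.4,[0,0,0],[0,0,0]],
    [-0.4,[0,0,-0.01],[0,0,0]],
    [-0.4,[0,0,-0.03],[0,0,0]],
    [-0.4,[0,0,-0.035],[0,0,0]],
    [-0.45,[0,0,0],[0,0,0]],
    [-0.45,[0,0,0],[0,0,0]],
  ],
)

```text
time_s: 75.03
eef_pos: [410.6, -360.8, 100.4]
ee_rot: [0.002, 0.911, 0.412, 0.0]
force: [0.7, 0.4, -0.9]
grip_width: 0.727
grip_force: 0.0
```

```bash
python3 - <<'E'
from look import *
n=now(); print(n)
b=hp(0,-85.5)
legs(n,[(*b,100,66),(None,None,20,None),(None,None,100,None),(469,-432.7,100,55.4),(None,None,23,None)])
E
```

```text
[np.float64(410.5791059257827), np.float64(-360.77959910596644), np.float64(100.42770614213188), np.float64(48.704027889712584)]
[473.6   6.1 100.   66. ] turn 3 x az -0.961; tot [360.8 -91.6   0.4] rows 10 x [ 0.0361 -0.0092  0.    ]
[473.6   6.1  20.   66. ] turn 1 x az -0.000; tot [ 0.  0. 80.] rows 2 x [0.   0.   0.04]
[473.6   6.1 100.   66. ] turn 1 x az -0.000; tot [  0.   0. -80.] rows 2 x [ 0.    0.   -0.04]
[ 469.  -432.7  100.    55.4] turn 2 x az 0.883; tot [-363.8  245.4   -0. ] rows 10 x [-0.0364  0.0245 -0.    ]
[ 469.  -432.7   23.    55.4] turn 1 x az -0.000; tot [ 0.  0. 77.] rows 2 x [0.     0.     0.0385]
```

Request:
servo_tool(
  commands=[
    [-0.45,[0,0,0],[0,0,-0.961]],
    [-0.45,[0,0,0],[0,0,-0.961]],
    [-0.45,[0,0,0],[0,0,-0.961]],
    [-0.45,[0.0361,-0.0092,0],[0,0,0]],
    [-0.45,[0.0361,-0.0092,0],[0,0,0]],
    [-0.45,[0.0361,-0.0092,0],[0,0,0]],
    [-0.45,[0.0361,-0.0092,0],[0,0,0]],
    [-0.45,[0.0361,-0.0092,0],[0,0,0]],
    [-0.45,[0.0361,-0.0092,0],[0,0,0]],
    [-0.45,[0.0361,-0.0092,0],[0,0,0]],
  ],
)

```text
time_s: 75.87
eef_pos: [453.3, -101.0, 97.6]
ee_rot: [-0.001, 0.839, 0.544, -0.0]
force: [0.5, -0.3, -0.6]
grip_width: 0.724
grip_force: 0.0
```

Request:
servo_tool(
  commands=[
    [-0.45,[0.0361,-0.0092,0],[0,0,0]],
    [-0.45,[0.0361,-0.0092,0],[0,0,0]],
    [-0.45,[0.0361,-0.0092,0],[0,0,0]],
    [-0.45,[0,0,0],[0,0,0]],
    [-0.45,[0,0,0],[0,0,0]],
    [-0.45,[0,0,0],[0,0,0]],
    [-0.45,[0,0,0],[0,0,0]],
  ],
)

```text
time_s: 76.45
eef_pos: [472.5, 6.3, 97.9]
ee_rot: [-0.0, 0.839, 0.544, -0.0]
force: [-0.7, 0.1, -0.1]
grip_width: 0.724
grip_force: 0.0
```

Request:
servo_tool(
  commands=[
    [-0.45,[0,0,0.03],[0,0,0]],
    [-0.45,[0,0,0.03],[0,0,0]],
    [-0.45,[0,0,0.015],[0,0,0]],
    [-0.45,[0,0,0.005],[0,0,0]],
    [-0.45,[0,0,0],[0,0,0]],
    [-0.45,[0,0,0],[0,0,0]],
  ],
)

```text
time_s: 76.95
eef_pos: [473.2, 6.5, 18.9]
ee_rot: [0.0, 0.839, 0.544, 0.0]
force: [-0.2, 0.0, -0.2]
grip_width: 0.726
grip_force: 0.0
```

Request:
servo_tool(
  commands=[
    [1,[0,0,0],[0,0,0]],
    [1,[0,0,0],[0,0,0]],
    [1,[0,0,0],[0,0,0]],
    [1,[0,0,0],[0,0,0]],
    [1,[0,0,0],[0,0,0]],
    [1,[0,0,0],[0,0,0]],
    [1,[0,0,0],[0,0,0]],
  ],
)

```text
time_s: 77.53
eef_pos: [473.5, 6.8, 19.5]
ee_rot: [0.001, 0.839, 0.545, 0.001]
force: [-0.7, -1.3, 5.5]
grip_width: 0.532
grip_force: 42.1
```

Request:
servo_tool(
  commands=[
    [1,[0,0,-0.01],[0,0,0]],
    [1,[0,0,-0.03],[0,0,0]],
    [1,[0,0,-0.039],[0,0,0]],
    [1,[0,0,0],[0,0,0.883]],
    [1,[0,0,0],[0,0,0.883]],
    [1,[-0.0331,0.0223,0],[0,0,0]],
    [1,[-0.0331,0.0223,0],[0,0,0]],
    [1,[-0.0331,0.0223,0],[0,0,0]],
    [1,[-0.0331,0.0223,0],[0,0,0]],
    [1,[-0.0331,0.0223,0],[0,0,0]],
  ],
)

```text
time_s: 78.37
eef_pos: [470.0, -194.0, 98.1]
ee_rot: [0.0, 0.885, 0.465, 0.0]
force: [1.7, 0.4, -3.7]
grip_width: 0.528
grip_force: 42.8
```

Request:
servo_tool(
  commands=[
    [1,[-0.0331,0.0223,0],[0,0,0]],
    [1,[-0.0331,0.0223,0],[0,0,0]],
    [1,[-0.0331,0.0223,0],[0,0,0]],
    [1,[-0.0331,0.0223,0],[0,0,0]],
    [1,[-0.0331,0.0223,0],[0,0,0]],
    [1,[-0.0331,0.0223,0],[0,0,0]],
    [1,[0,0,0],[0,0,0]],
    [1,[0,0,0],[0,0,0]],
    [1,[0,0,0],[0,0,0]],
  ],
)

```text
time_s: 79.12
eef_pos: [467.7, -431.2, 97.4]
ee_rot: [-0.001, 0.885, 0.465, 0.0]
force: [-0.3, -1.1, -3.4]
grip_width: 0.531
grip_force: 43.3
```

Request:
servo_tool(
  commands=[
    [1,[0,0,0],[0,0,0]],
    [1,[0,0,0.03],[0,0,0]],
    [1,[0,0,0.025],[0,0,0]],
    [1,[0,0,0.012],[0,0,0]],
    [1,[0,0,0.003],[0,0,0]],
    [1,[0,0,0],[0,0,0]],
    [1,[0,0,0],[0,0,0]],
    [1,[0,0,0],[0,0,0]],
  ],
)

```text
time_s: 79.78
eef_pos: [468.5, -432.3, 29.0]
ee_rot: [0.001, 0.885, 0.465, 0.0]
force: [0.1, 0.2, -4.3]
grip_width: 0.529
grip_force: 43.1
```

Request:
servo_tool(
  commands=[
    [1,[0,0,0.003],[0,0,0]],
    [1,[0,0,0.001],[0,0,0]],
    [1,[0,0,0.0007],[0,0,0]],
    [1,[0,0,0.0005],[0,0,0]],
    [1,[0,0,0],[0,0,0]],
    [1,[0,0,0],[0,0,0]],
  ],
)

```text
time_s: 80.28
eef_pos: [468.1, -432.0, 23.6]
ee_rot: [0.001, 0.885, 0.465, 0.0]
force: [-4.0, 4.1, 9.1]
grip_width: 0.528
grip_force: 44.5
```

Request:
servo_tool(
  commands=[
    [1,[0,0,0.0007],[0,0,0]],
    [1,[0,0,0],[0,0,0]],
    [1,[0,0,0],[0,0,0]],
  ],
)

```text
time_s: 80.53
eef_pos: [468.1, -432.0, 23.5]
ee_rot: [0.001, 0.885, 0.465, 0.0]
force: [-6.1, 5.6, 14.3]
grip_width: 0.532
grip_force: 45.2
```

Request:
servo_tool(
  commands=[
    [-0.4,[0,0,0],[0,0,0]],
    [-0.4,[0,0,0],[0,0,0]],
    [-0.4,[0,0,0],[0,0,0]],
    [-0.4,[0,0,-0.01],[0,0,0]],
    [-0.4,[0,0,-0.03],[0,0,0]],
    [-0.4,[0,0,-0.04],[0,0,0]],
    [-0.4,[0,0,-0.04],[0,0,0]],
    [-0.4,[0,0,-0.04],[0,0,0]],
    [-0.4,[0,0,-0.04],[0,0,0]],
  ],
)

```text
time_s: 81.28
eef_pos: [467.7, -431.5, 224.2]
ee_rot: [0.0, 0.885, 0.465, 0.0]
force: [0.0, -0.5, 0.2]
grip_width: 0.7
grip_force: 0.0
```

Request:
servo_tool(
  commands=[
    [-0.4,[-0.026,-0.025,0],[0,0,0]],
    [-0.4,[-0.026,-0.025,0],[0,0,0]],
    [-0.4,[-0.026,-0.025,0],[0,0,0]],
    [-0.4,[-0.026,-0.025,0],[0,0,0]],
    [-0.4,[-0.026,-0.025,0],[0,0,0]],
    [-0.4,[-0.026,-0.025,0],[0,0,0]],
    [-0.4,[-0.026,-0.025,0],[0,0,0]],
    [-0.4,[-0.026,-0.025,0],[0,0,0]],
    [-0.4,[0,0,0],[0,0,0]],
    [-0.4,[0,0,0],[0,0,0]],
  ],
)

```text
time_s: 82.12
eef_pos: [183.8, -489.8, 222.0]
ee_rot: [0.0, 0.886, 0.464, -0.0]
force: [0.2, 0.2, -0.4]
grip_width: 0.701
grip_force: 0.0
```

```bash
python3 - <<'E'
from look import *
c,R,t=cam("top"); W=cloud(c,R,t)
topseg(W,(410,-365),150,40,60,"stone",60); topseg(W,(619,334),80,33,60,"rib"); topseg(W,(415,-127),40,50,70,"knob",5)
topseg(W,(731,123),60,100,140,"mill");topseg(W,(680,12),50,60,100,"pepper");topseg(W,(610,-146),60,45,65,"tin")
save(c["pixels"][110:310,120:420],"fin.png",2.6); print(now())
E
```

```text
stone 343 mean [ 467.8 -430.6   47.3] rect [ 467.7 -431.5] [98.6 45. ] pca 55.6 holder 172.6 -487.6
stone 276 mean [ 409.2 -359.6   47.4] rect [ 409.8 -360.1] [77.8 44.8] pca 48.5 holder 90.7 -446.0
stone 208 mean [ 348.8 -306.    47.4] rect [ 349.1 -306.2] [58. 44.] pca 53.5 holder 13.3 -421.4
rib 111 mean [617.4 332.5  45.2] rect [618.4 333.7] [23.4 61. ] pca 104.5 holder -1.0 272.7
knob 30 mean [ 414.3 -126.2   61.2] rect [ 414.3 -126.2] [17.4 17.9] pca 1.3 holder -0.4 -230.5
mill 149 mean [729.9 122.6 116.5] rect [731.7 122.7] [43.6 43.1] pca 7.3 holder 188.3 126.0
pepper 79 mean [679.2  12.9  82.7] rect [682.   14.2] [33.  31.7] pca 40.2 holder 187.1 6.7
tin 336 mean [ 609.3 -145.4   54.9] rect [ 609.6 -145.7] [69.2 74.5] pca 170.8 holder 186.0 -168.9
[np.float64(184.98332163447262), np.float64(-489.55679805991434), np.float64(221.93875913280084), np.float64(55.33232001091372)]
```

View pics/fin.png

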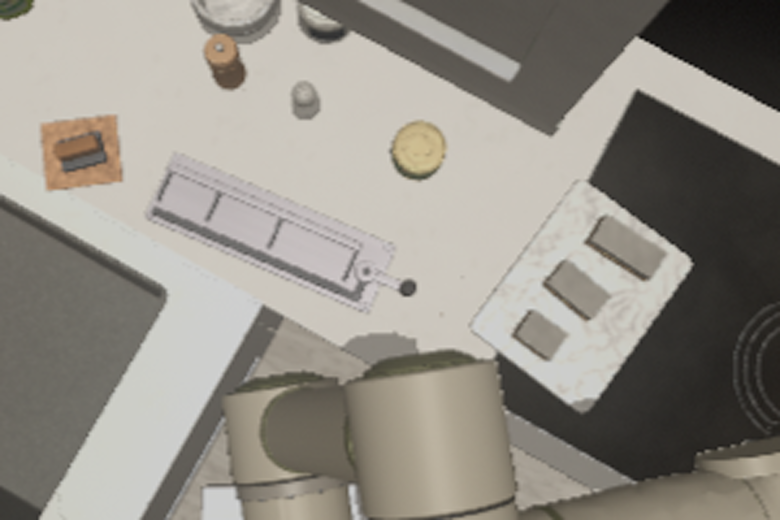

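The block is on its pad at (80,150), the lever is open with its knob at (407,287), and the stones are flat on the tray at (540,333), (577,288) and (626,247). The bystanders have not moved. I'm handing the job in.

```bash
python3 -c "
from rig import *
print(finish_job())"
```

```text
the job is handed in; nothing more can be done
None
```

The job is handed in: all three stones were clamped, lapped and laid back flat on the tray, and the lever is open. The block was knocked off its pad mid-run, but I put it back on the middle. The mill, tin and pepper pot have not moved. `finish_job()` gave no verdict.

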